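Turn the steel pot mouth-up on its stand and put the long tool handle in it

ROBOT

A 6-joint arm with a two-finger parallel gripper is mounted at the origin on a cart in front of the work surface, level with it; the furniture and walls round the work are solid. World frame = base frame: x ahead of the robot, y to its left, z up, the work surface at z = 0. Lengths are in m, angles in degrees, forces in N, time in s.
With the tool pointing down it reaches from about 0.4 to 0.825 m from the base axis. Payload 7 kg.
Tool frame: the origin (TCP) lies midway between the tips of the shut fingers; the grasp point (between the pads) lies 19 mm behind it; x points along the fingers, z is the direction in which the jaws open and shut, and the axes are right-handed (so a half turn about x gives the same grasp; the last joint's range is limited). The gripper opens to 88 mm and grips with 3 to 60 N. Pads are 19 mm wide; open, the fingers measure 130 mm over their backs; the gripper's body (78 mm by 193 mm) begins 47 mm behind the grasp point.
Start: joints at [89.559, 20.546, 0.682, 0, -70.136, -16.507], TCP at [0.197, 0.646, 0.227] pointing down, gripper open.
Joint ranges: [-176.03, 176.03], [-82.01, 121.73], [-58.28, 71.71], [-173.87, 95.51], [-174.79, -0.11], [-173.66, 173.66]. Speed limits (degrees/s): [136.94, 136.94, 172.46, 180, 180, 180].

INTERFACE

Orientations are given as [roll, pitch, yaw] about the fixed x, y, z axes, in that order (R = Rz(yaw) Ry(pitch) Rx(roll)).
In Python, from plant import ctrl gives the robot as it stands.
- The arm moves only by the tool servo_tool, never from a script. Its argument "motion" is a list of rows, each an object with "offset": the shift along the tool's x, y, z in m, a list of three; "roll": the turn about the tool's x in degrees; "claw": the opening, from -1 (shut) to 1 (fully open), so that 0 is half open. In form: [{"offset": [x, y, z], "roll": roll, "claw": claw}, ...]. A call has 1 to 12 rows; each row shifts and turns the commanded pose from where the row before left it, along the tool's axes as they then stand; what a row does not reach is not made up. A row lasts 1/8 s, in which the tool goes at most 62.5 mm and 10.7 degrees, less where a joint would pass 70% of its speed; a pose out of reach is approached as far as the arm can. A call is refused whole if a number of a shift passes 0.0625 or a number of a turn 10.7, either way. A call with a gripper value outside its range is refused whole. The fingers move at their own pace and stop on an object; the grip force is fixed at half the most. Time passes only in rows, so rows that do not move let the fingers close. It gives the time, the measured TCP pose, the force and the opening at its end, in the units of the state.
- ctrl.get_obs(): the state, without advancing time (a new reading comes with each control period).
- ctrl.snapshot(name): name is "side" or "top"; returns a dict with "frame" (420x560x3 uint8, blue, green, red), "z_map" (420x560 float32, m along the optical axis (not along the pixel's ray), 0 where there is no reading), "mtx" (3x3 intrinsics, pixels), "k1" (the pictures are not rectified: a ray, as slopes to the right and down, at radius r is drawn at 1 + k1 r^2 times it, then the intrinsics apply), "extrinsics" (4x4, takes a point from camera to world coordinates). Camera axes: x right, y up, looking along -z (the intrinsics and any distortion apply to the point x, -y, -z); pixel columns grow to the right and rows downward; lengths in m; the calibration is good to about 2 mm. A picture is of the moment at which its call begins.
- ctrl.close_job(): hands the job in, once; it reports no verdict.
The state is a dict: "clock": time; "joint_pos": joint angles; "qvel": joint speeds; "tau": joint torques, N m; "tool_pos": TCP position; "orientation": TCP orientation; "force": force on the tool from outside, world axes, zero at the start; "moment": the same for the moment, N m; "opening": finger opening in m.
Only numpy, scipy, OpenCV 4.12 (cv2) and the standard library are available. Lean on these libraries where they do the work, as an engineer would, in place of code of your own. Each camera call takes 0.05 s, during which the arm holds its last target.

TASK

The square steel pot stands upside down on the bench: tip it onto its side, lay it on the bench and let go of it, then take it again and set it mouth-up inside the rim of the square wooden stand. Then stand the longer of the two turned wooden tool handles in the pot, butt end down as it stands now. Set things down rather than dropping them, and leave the shorter handle standing where it is.

Things in the scene. Friction and masses are not known exactly. Their poses are not given: they have to be found in the camera images.
- pot: Open square pot of bright sheet steel, 56 x 56 mm, 76 mm tall; walls 4 mm, bottom 5 mm, inside 48 x 48 mm, 71 mm deep; about 0.2 kg. Origin: centre of the outer face of its closed bottom; z points to the open mouth (down at the start); x, y square to its flat sides. Its middle is 38 mm from the origin along z. It lies steadily on any side; there is room to lay it down right where it starts.
- stand: Square wooden stand, 110 x 110 mm, fixed to the bench, with a floor 8 mm above the bench inside a raised rim that is 8 mm wide and 18 mm above the bench; the space inside the rim is 94 x 94 mm, so the pot fits in at any yaw. Origin at its centre at bench height, z up, x and y along its sides.
- long_handle: The longer turned tool handle of pale wood, 120 mm tall, loose, standing upright on its flat butt. 29 mm in diameter up to 45 mm, tapering to 23 mm from 70 mm to the top; the top 24 mm is a steel ferrule of the same diameter. About 0.08 kg. Origin at the centre of its butt face, z along the handle to the ferrule end (up at the start).
- short_handle: The shorter turned tool handle of pale wood, 72 mm tall, with a thick round butt 39 mm in diameter and a 23 mm neck with a steel ferrule on top, loose, standing upright; to be left alone. It and the long handle may have swapped places. Origin at the centre of its butt face, z up.
Not all that is in view belongs to the job. Of the things like the pot, leave any that is orange; of the rest the larger one is meant.

How it is judged (in metres and radians):
On the way, in this order (a step that is already met when the one before it is completed fails the run):
1. the pot lies on its side on the bench, let go of and at rest (angle between pot's own z axis and vertical between 1.4 and 1.74 rad and height (world z) of pot below 0.04 m and linear speed of pot below 0.02 m/s and contact force between pot and the fingers below 0.1 N), for 0.2 s.
2. the pot stands mouth-up on the stand's floor inside the rim, let go of, and still empty (angle between pot's own z axis and vertical below 0.1 rad and horizontal distance between pot and stand below 0.028 m and z of pot in the frame of stand between 0.005 and 0.012 m and linear speed of pot below 0.02 m/s and contact force between pot and the fingers below 0.1 N and horizontal distance between long_handle and pot above 0.06 m), for 0.2 s.
At the end, for the whole second after the job is handed in: The pot stands mouth-up (0.1 rad) flat on the stand's floor inside its rim (centres within 28 mm); the long handle stands in it on its bottom, ferrule up, leaning under 0.5 rad; both at rest; the short handle stands upright within 30 mm of its place (angle between pot's own z axis and vertical below 0.1 rad and horizontal distance between pot and stand below 0.028 m and z of pot in the frame of stand between 0.005 and 0.012 m and horizontal distance between long_handle and pot below 0.03 m and z of long_handle in the frame of pot between 0 and 0.02 m and angle between long_handle's own z axis and vertical below 0.5 rad and linear speed of each of long_handle, pot below 0.02 m/s and angle between short_handle's own z axis and vertical below 0.15 rad and distance of short_handle from where it was at the start of the episode below 0.03 m); the robot touches nothing.
It fails at once if the short handle is knocked over or moved more than 30 mm (angle between short_handle's own z axis and vertical above 0.5 rad or distance of short_handle from where it was at the start of the episode above 0.03 m).
It fails at once if the long handle is knocked over (angle between long_handle's own z axis and vertical above 1.2 rad).
It fails at once if the pot is dropped (falls free from more than about 4 cm) (linear speed of pot above 0.9 m/s and contact force between pot and the fingers below 0.1 N).
It fails at once if the long handle is dropped (falls free from more than about 4 cm) (linear speed of long_handle above 0.9 m/s and contact force between long_handle and the fingers below 0.1 N).
It also fails if it takes over 72 s, if anything falls off the work surface, if the arm or the gripper's body presses on something with over 40 N, if the wrist force passes 120 N, or if a joint passes its speed limit or range.

## Working session

There is one attempt and no reset: what is moved stays moved. The work goes in short steps, Python scripts to look and compute and a tool call to move; the robot and the scene stay as the last step left them, time stands still between calls to the robot, and variables do not carry over. Pictures are saved under pics/ and viewed, and the job is handed in when it is done.

Besides the shell and the picture viewer there is one more tool, called after "Emit:" as name(argument=value, ...), one argument or row to a line, values as JSON. servo_tool: Moves the arm, as the interface text tells. Its arguments: {"type":"object","properties":{"motion":{"type":"array"}},"required":["motion"]}

```bash
ls; mkdir -p pics
cat > h.py <<'E'
from plant import ctrl
import numpy as np, cv2
from scipy.spatial.transform import Rotation as R
def snap(n,fn=None):
    s=ctrl.snapshot(n)
    if fn: cv2.imwrite('pics/'+fn,s['frame']); np.savez('pics/'+fn+'.npz',**{k:np.array(v) for k,v in s.items()})
    return s
def load(fn): return dict(np.load('pics/'+fn+'.npz'))
def cloud(s):
    K=s['mtx'];h,w=s['z_map'].shape
    v,u=np.mgrid[0:h,0:w].astype(float)
    xd=(u-K[0,2])/K[0,0]; yd=(v-K[1,2])/K[1,1]
    x,y=xd.copy(),yd.copy()
    for _ in range(20):
        f=1+float(s['k1'])*(x*x+y*y); x,y=xd/f,yd/f
    z=s['z_map']
    P=np.stack([x*z,-y*z,-z],-1)
    E=s['extrinsics']
    W=P@E[:3,:3].T+E[:3,3]
    W[z==0]=np.nan
    return W
E
python3 - <<'E'
from h import *
a=snap('top','top0.png');b=snap('side','side0.png')
o=ctrl.get_obs()
for k,v in o.items(): print(k,np.round(v,4))
for s in(a,b): print(np.round(s['extrinsics'],3),s['k1'],np.round(s['mtx'],1))
E
```

```text
pics
clock 0.1
joint_pos [ 8.95611e+01  2.05879e+01  6.38800e-01 -1.66000e-02 -7.01375e+01
 -1.65055e+01]
qvel [ 0.0272 -0.0991  0.1259 -0.0109 -0.0373 -0.1089]
tau [-1.30000e-03 -5.84165e+01  2.93750e+01  7.01560e+00  1.01000e-02
 -0.00000e+00]
tool_pos [0.1966 0.6453 0.2257]
orientation [   6.2606   89.912  -100.6895]
force [-0.0503 -0.1129  0.2904]
moment [ 0.0064 -0.0268 -0.0079]
opening 0.0874
[[-0.005  0.993 -0.115  0.383]
 [-1.    -0.009 -0.029  0.023]
 [-0.03   0.115  0.993  1.11 ]
 [ 0.     0.     0.     1.   ]] -0.0702151443385812 [[429.3   0.  282.8]
 [  0.  429.3 210.4]
 [  0.    0.    1. ]]
[[ 0.956  0.128 -0.266  0.218]
 [-0.294  0.473 -0.831 -0.837]
 [ 0.019  0.872  0.489  0.604]
 [ 0.     0.     0.     1.   ]] -0.016624059469682588 [[412.9   0.  278.3]
 [  0.  412.9 205. ]
 [  0.    0.    1. ]]
```

```bash
sleep 1
```

```text
(no output)
```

View pics/top0.png

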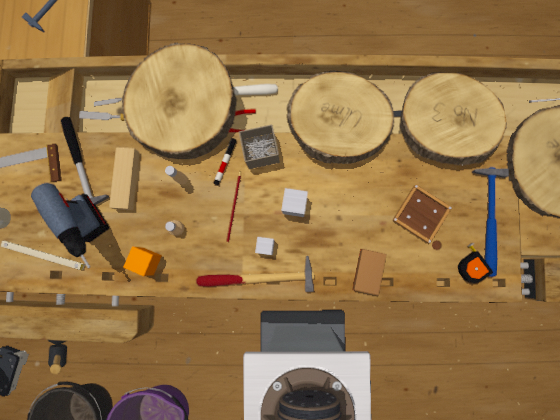

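View pics/side0.png

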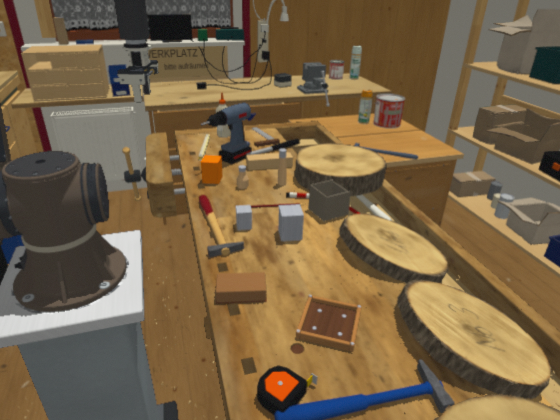

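Candidates for the pot: the bright block at top(295,203) (larger), the one at (265,247) (smaller), the orange one at (142,262) (excluded), and the dark filled bin at (262,149) (not inverted). Handles: (172,174) and (175,228). Stand: (422,214). I'll do a close crop and take measurements.

Run:
```python
from h import *
t=load('top0.png');s=load('side0.png')
W=cloud(t);V=cloud(s)
c=cv2.resize(t['frame'][150:290,110:340],None,fx=3.4,fy=3.4,interpolation=cv2.INTER_CUBIC);cv2.imwrite('pics/c1.png',c)
c=cv2.resize(s['frame'][130:260,190:360],None,fx=4.4,fy=4.4,interpolation=cv2.INTER_CUBIC);cv2.imwrite('pics/c2.png',c)
def box(name,W,r0,r1,c0,c1,zl,zh):
    P=W[r0:r1,c0:c1].reshape(-1,3);P=P[(P[:,2]>zl)&(P[:,2]<zh)]
    rect=cv2.minAreaRect(P[:,:2].astype(np.float32))
    print(name,len(P),'zmed',np.nanmedian(P[:,2]).round(4),'c',np.round(rect[0],4),np.round(rect[1],4),'ang',rect[2],'mean',P.mean(0).round(4))
for n,W_,o in(('top',W,0),):
    box('pot',W,180,225,275,315,.068,.09)
    box('small',W,232,262,250,280,.03,.09)
    box('orange',W,240,285,120,165,.03,.12)
    box('h1',W,160,190,160,190,.03,.14);box('h2',W,215,240,160,190,.03,.14)
    box('h1top',W,160,190,160,190,.11,.14);box('h2top',W,215,240,160,190,.065,.14)
    box('stand',W,180,250,385,460,.012,.03)
    box('bench',W,255,270,320,350,-.03,.03)
    box('log1',W,40,160,120,240,.03,.3);box('log2',W,70,170,285,400,.03,.3);box('bin',W,120,175,240,285,.02,.3)
    box('drill',W,180,260,30,110,.03,.4)
    box('block',W,150,210,105,140,.01,.4)
box('spot',V,195,250,270,310,.073,.08)
box('sh',V,145,190,272,292,.11,.14);box('ss',V,160,190,230,252,.065,.14)
box('sstand',V,290,350,290,365,.014,.03)
```

```text
pot 532 zmed 0.0761 c [0.5269 0.0268] [0.0559 0.0567] ang 81.2763442993164 mean [0.5263 0.0267 0.076 ]
small 270 zmed 0.0538 c [0.4193 0.102 ] [0.0399 0.0397] ang 82.10173797607422 mean [0.4192 0.1014 0.0536]
orange 657 zmed 0.0748 c [0.3832 0.4093] [0.058 0.055] ang 68.03569030761719 mean [0.3824 0.4043 0.0699]
h1 208 zmed 0.0917 c [0.5964 0.3203] [0.0249 0.0262] ang 7.896398544311523 mean [0.5943 0.3174 0.0871]
h2 182 zmed 0.0472 c [0.4663 0.3295] [0.031  0.0366] ang 74.76959991455078 mean [0.466  0.3281 0.0528]
h1top 82 zmed 0.1186 c [0.597  0.3229] [0.0228 0.0207] ang 86.68180847167969 mean [0.597  0.3217 0.1182]
h2top 71 zmed 0.0717 c [0.4676 0.3328] [0.0221 0.0201] ang 89.3348159790039 mean [0.4673 0.3321 0.0715]
stand 590 zmed 0.0177 c [ 0.4994 -0.3009] [0.112  0.1128] ang 56.36085891723633 mean [ 0.498  -0.3016  0.0174]
bench 447 zmed 0.0 c [ 0.3777 -0.076 ] [0.0749 0.0358] ang 89.5470962524414 mean [ 3.777e-01 -7.590e-02  1.000e-04]
log1 10117 zmed 0.0673 c [0.8012 0.3261] [0.3002 0.3212] ang 2.257328748703003 mean [0.7914 0.3229 0.0661]
log2 3052 zmed 0.0445 c [ 0.6861 -0.0986] [0.1177 0.2668] ang 0.4140375554561615 mean [ 0.685  -0.0957  0.045 ]
bin 764 zmed 0.0476 c [0.6725 0.1146] [0.0856 0.086 ] ang 11.765253067016602 mean [0.6711 0.116  0.0486]
drill 2963 zmed 0.1812 c [0.4796 0.5351] [0.2004 0.1066] ang 31.18058967590332 mean [0.4839 0.5536 0.1447]
block 1381 zmed 0.0367 c [0.5978 0.4846] [0.0783 0.1586] ang 86.45266723632812 mean [0.5929 0.4697 0.0345]
spot 269 zmed 0.0776 c [0.5284 0.026 ] [0.062  0.0564] ang 81.06625366210938 mean [0.5279 0.0229 0.0776]
sh 37 zmed 0.1176 c [0.5988 0.3206] [0.0239 0.0225] ang 87.43241119384766 mean [0.5977 0.3182 0.1166]
ss 34 zmed 0.0726 c [0.4697 0.3308] [0.0235 0.0187] ang 65.38256072998047 mean [0.4688 0.3287 0.0717]
sstand 792 zmed 0.0188 c [ 0.5006 -0.3008] [0.114  0.1103] ang 56.30207061767578 mean [ 0.4979 -0.3072  0.0185]
```

```bash
sleep 1
```

```text
(no output)
```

View pics/c1.png

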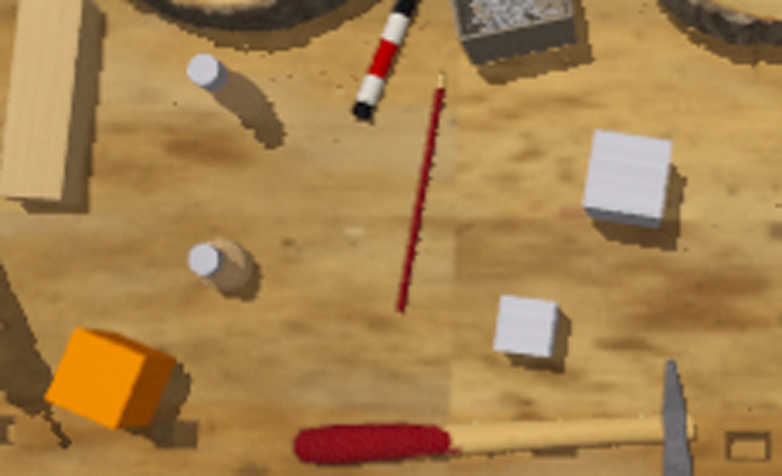

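View pics/c2.png

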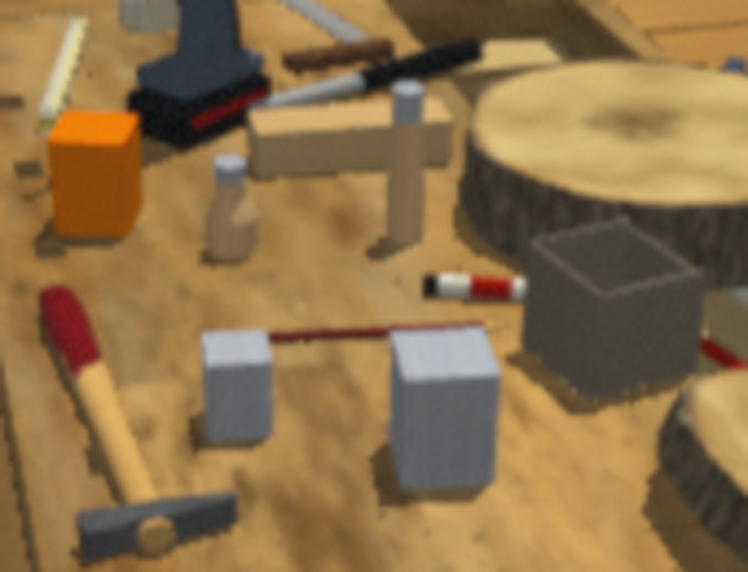

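Pot is the larger bright block, top(295,203), at (0.527, 0.027). The crop confirms it's steel, 56 mm wide and 76 mm tall, and the 40 mm one beside it is the smaller look-alike. Long handle is at (0.597, 0.320), short at (0.468, 0.331), stand at (0.499, -0.301). The interface has no tool tilt, so the pot has to pivot in the grip.

```bash
cat >> h.py <<'E'
def pose():
    o=ctrl.get_obs(); M=R.from_euler('xyz',o['orientation'],degrees=True).as_matrix()
    return np.array(o['tool_pos']),M,o
def go(target,jaw=None):
    """print tool-frame offset to target TCP; roll needed so that jaw axis (mod 180) is at world angle jaw"""
    p,M,o=pose()
    y=np.degrees(np.arctan2(M[1,2],M[0,2]))
    print('t',round(o['clock'],2),'tcp',p.round(4),'jaw',round(y,2),'J',np.round(o['joint_pos'],1),'F',np.round(o['force'],1),'open',round(o['opening'],4))
    if jaw is not None:
        # roll about tool x (down): positive roll = -yaw
        d=(jaw-y+90)%180-90
        print('roll',-d)
        th=np.radians(-d); M2=M@R.from_euler('x',th).as_matrix()
        print('offset after roll',(M2.T@(np.array(target)-p)).round(4))
    print('offset now',(M.T@(np.array(target)-p)).round(4), 'axes y',M[:,1].round(3),'z',M[:,2].round(3))
E
python3 - <<'E'
from h import *
go([.527,.027,.2],-8.7)
E
```

```text
t 0.1 tcp [0.1966 0.6453 0.2257] jaw -106.95 J [ 89.6  20.6   0.6  -0.  -70.1 -16.5] F [-0.1 -0.1  0.3] open 0.0874
roll 81.74995126831371
offset after roll [ 0.0266  0.5611 -0.4201]
offset now [0.0266 0.4962 0.495 ] axes y [ 0.957 -0.292  0.   ] z [-0.292 -0.957  0.002]
```

Emit:
servo_tool(
  motion=[
    {"offset": [0,0.0413,0.0413],"roll": 0,"claw": 1},
    {"offset": [0,0.0413,0.0413],"roll": 0,"claw": 1},
    {"offset": [0,0.0413,0.0413],"roll": 0,"claw": 1},
    {"offset": [0,0.0413,0.0413],"roll": 0,"claw": 1},
    {"offset": [0,0.0413,0.0413],"roll": 0,"claw": 1},
    {"offset": [0,0.0413,0.0413],"roll": 0,"claw": 1},
    {"offset": [0,0.0413,0.0413],"roll": 0,"claw": 1},
    {"offset": [0,0.0413,0.0413],"roll": 0,"claw": 1},
    {"offset": [0,0.0413,0.0413],"roll": 0,"claw": 1},
    {"offset": [0,0.0413,0.0413],"roll": 0,"claw": 1},
    {"offset": [0,0.0413,0.0413],"roll": 0,"claw": 1},
    {"offset": [0,0.0413,0.0413],"roll": 0,"claw": 1},
  ],
)

```text
clock: 1.6
tool_pos: [0.5269, 0.0253, 0.2265]
orientation: [176.5, 90.0, 69.6]
force: [0.5, 1.4, -0.1]
opening: 0.0878
```

Emit:
servo_tool(
  motion=[
    {"offset": [0,0,0],"roll": 10.2,"claw": 1},
    {"offset": [0,0,0],"roll": 10.2,"claw": 1},
    {"offset": [0,0,0],"roll": 10.2,"claw": 1},
    {"offset": [0,0,0],"roll": 10.2,"claw": 1},
    {"offset": [0,0,0],"roll": 10.2,"claw": 1},
    {"offset": [0,0,0],"roll": 10.2,"claw": 1},
    {"offset": [0,0,0],"roll": 10.2,"claw": 1},
    {"offset": [0,0,0],"roll": 10.2,"claw": 1},
    {"offset": [0,0,0],"roll": 0,"claw": 1},
  ],
)

```text
clock: 2.72
tool_pos: [0.5261, 0.027, 0.2263]
orientation: [20.3, 90.0, -168.2]
force: [0.1, -0.1, -0.4]
opening: 0.0877
```

Run:
```python
from h import *
go([.525,.014,.060],-8.7)
```

```text
t 2.73 tcp [0.5261 0.027  0.2263] jaw 171.52 J [ 24.3   6.6 -17.9  -0.  -65.6 -32.8] F [ 0.1 -0.1 -0.4] open 0.0877
roll 0.2157411982519477
offset after roll [ 0.1663  0.013  -0.001 ]
offset now [ 0.1663  0.013  -0.0009] axes y [-0.148 -0.989  0.   ] z [-0.989  0.148  0.001]
```

Emit:
servo_tool(
  motion=[
    {"offset": [0.05,0.013,-0.001],"roll": 0.2,"claw": 1},
    {"offset": [0.05,0,0],"roll": 0,"claw": 1},
    {"offset": [0.036,0,0],"roll": 0,"claw": 1},
    {"offset": [0.02,0,0],"roll": 0,"claw": 1},
    {"offset": [0.01,0,0],"roll": 0,"claw": 1},
    {"offset": [0,0,0],"roll": 0,"claw": 0.4},
    {"offset": [0,0,0],"roll": 0,"claw": 0.2},
    {"offset": [0,0,0],"roll": 0,"claw": 0.2},
    {"offset": [0,0,0],"roll": 0,"claw": 0.2},
  ],
)

```text
clock: 3.85
tool_pos: [0.526, 0.0143, 0.0613]
orientation: [-153.4, 89.9, 17.8]
force: [-0.2, -0.9, 2.3]
opening: 0.0555
```

Run:
```python
from h import *
s=snap('side','s1.png');t=snap('top','t1.png')
cv2.imwrite('pics/c3.png',cv2.resize(s['frame'][110:270,180:380],None,fx=3.7,fy=3.7))
go([.525,.014,.060],-8.7)
```

```text
t 3.95 tcp [0.526  0.0143 0.0613] jaw 171.27 J [ 22.9  16.5 -30.1   0.  -43.4 -31.7] F [ 0.3 -0.2  5. ] open 0.056
roll -0.02641182420748578
offset after roll [0.0013 0.0004 0.001 ]
offset now [0.0013 0.0004 0.001 ] axes y [-0.152 -0.988 -0.001] z [-0.988  0.152 -0.001]
```

View pics/c3.png

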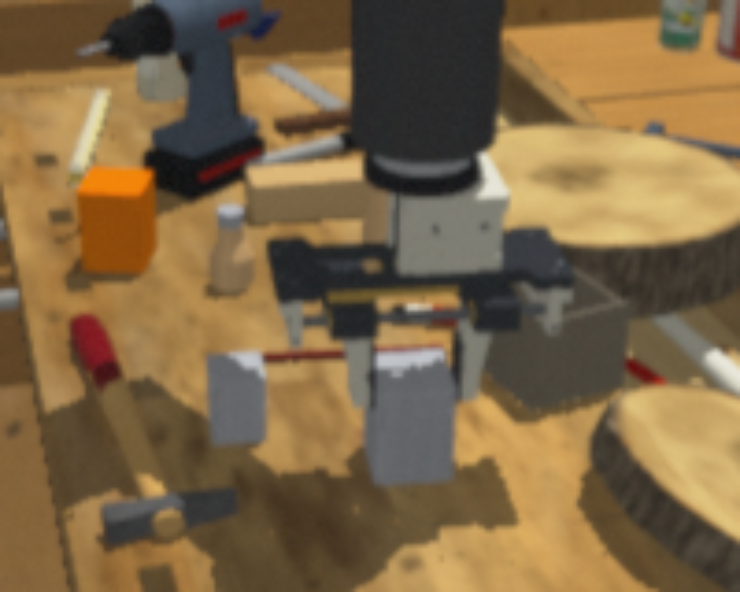

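Emit:
servo_tool(
  motion=[
    {"offset": [0.001,0.004,0],"roll": 0,"claw": 0.2},
    {"offset": [0,0.004,0],"roll": 0,"claw": 0.2},
    {"offset": [0,0.004,0],"roll": 0,"claw": 0.2},
    {"offset": [0,0.003,0],"roll": 0,"claw": 0.2},
  ],
)

```text
clock: 4.45
tool_pos: [0.5248, 0.0004, 0.0614]
orientation: [-146.4, 89.8, 24.9]
force: [-2.6, 5.4, 12.8]
opening: 0.0558
```

Run:
```python
from h import *
s=snap('side','s2.png')
cv2.imwrite('pics/c4.png',cv2.resize(s['frame'][150:270,220:370],None,fx=4.5,fy=4.5))
go([.525,.014,.060],-8.7)
```

```text
t 4.5 tcp [5.248e-01 2.000e-04 6.130e-02] jaw 171.29 J [ 21.4  16.3 -30.4  -0.  -43.1 -30.1] F [-2.7  4.3 13.5] open 0.0559
roll -0.012278038087004006
offset after roll [ 0.0014 -0.0137  0.0019]
offset now [ 0.0014 -0.0137  0.0019] axes y [-0.151 -0.988 -0.002] z [-0.988  0.151 -0.004]
```

View pics/c4.png

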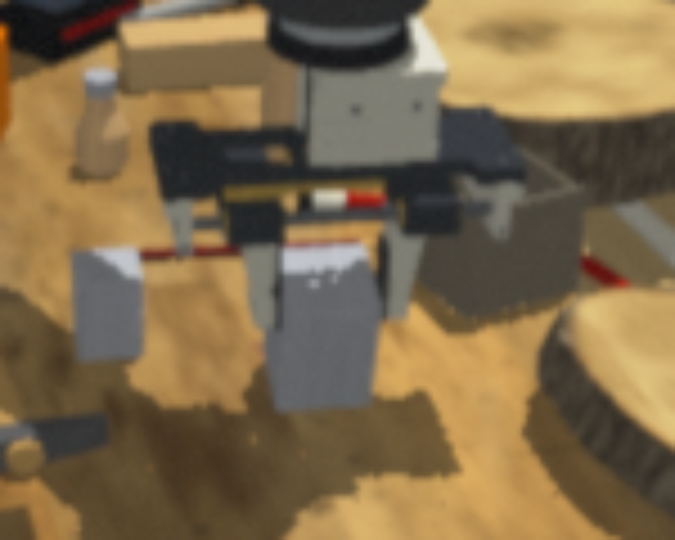

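```bash
cat >> h.py <<'E'
def tilt(s,lo,hi,ax,normal=1):
    """fit plane to pot-front cloud within box lo..hi; signed tilt about jaw axis, ax=t direction(2d)"""
    W=cloud(s).reshape(-1,3);lo=np.array(lo);hi=np.array(hi)
    P=W[np.all((W>lo)&(W<hi),1)]
    t=np.array(ax)
    q=np.c_[P[:,:2]@t,P[:,2]]
    return P,q
E
python3 - <<'E'
from h import *
t=np.array([-.152,-.988]);n=np.array([.988,-.152]);c=np.array([.527,.027])
for f in('s1.png','s2.png'):
    s=load(f);W=cloud(s).reshape(-1,3)
    a=(W[:,:2]-c)@t;b=(W[:,:2]-c)@n
    m=(abs(b)<.02)&(a>.0)&(a<.07)&(W[:,2]>.004)&(W[:,2]<.07)
    for z0 in range(0,75,10):
        k=m&(W[:,2]>z0/1e3)&(W[:,2]<z0/1e3+.01)
        if k.sum(): print(f,z0,k.sum(),np.median(a[k]).round(4))
E
```

```text
s1.png 0 31 0.028
s1.png 10 47 0.0279
s1.png 20 50 0.0278
s1.png 30 51 0.0283
s1.png 40 54 0.0276
s1.png 50 54 0.0275
s1.png 60 49 0.0274
s2.png 0 34 0.029
s2.png 10 40 0.0308
s2.png 20 44 0.0323
s2.png 30 40 0.0335
s2.png 40 47 0.0359
s2.png 50 50 0.0374
s2.png 60 47 0.0398
```

Emit:
servo_tool(
  motion=[
    {"offset": [0.0005,0.006,0],"roll": 0,"claw": 0.2},
    {"offset": [0.0007,0.006,0],"roll": 0,"claw": 0.2},
    {"offset": [0.0011,0.0058,0],"roll": 0,"claw": 0.2},
    {"offset": [0.0017,0.0057,0],"roll": 0,"claw": 0.2},
    {"offset": [0.0021,0.0055,0],"roll": 0,"claw": 0.2},
  ],
)

```text
clock: 5.12
tool_pos: [0.52, -0.0289, 0.0545]
orientation: [-151.1, 89.8, 20.2]
force: [-1.0, 3.2, 7.0]
opening: 0.0557
```

```bash
cat > prof.py <<'E'
from h import *
def prof(f,c,t,amax=.1,amin=-.02):
    t=np.array(t);n=np.array([-t[1],t[0]]);c=np.array(c)
    s=snap('side',f);W=cloud(s).reshape(-1,3)
    a=(W[:,:2]-c)@t;b=(W[:,:2]-c)@n
    m=(abs(b)<.02)&(a>amin)&(a<amax)&(W[:,2]>.004)&(W[:,2]<.1)
    for z0 in range(0,95,10):
        k=m&(W[:,2]>z0/1e3)&(W[:,2]<z0/1e3+.01)
        if k.sum()>4: print(z0,k.sum(),np.median(a[k]).round(4),end=' | ')
    print()
    go([.5,0,.1])
    p=pose()[0];print('tcp a',((p[:2]-c)@t).round(4))
    cv2.imwrite('pics/c_'+f,cv2.resize(s['frame'][150:270,220:370],None,fx=4.5,fy=4.5))
E
python3 -c "
from prof import *
prof('s3.png',[.527,.027],[-.152,-.988])"
```

```text
0 25 0.0322 | 10 23 0.0371 | 20 28 0.0446 | 30 28 0.0494 | 40 30 0.0566 | 50 33 0.0636 | 60 67 0.0664 | 70 113 0.0542 | 80 104 0.0398 | 90 57 0.0277 | 
t 5.17 tcp [ 0.5199 -0.0294  0.0543] jaw 171.27 J [ 18.4  16.5 -31.2   0.  -42.1 -27.1] F [-0.3  1.3  7.7] open 0.0553
offset now [-0.0457 -0.0261  0.024 ] axes y [-0.152 -0.988 -0.001] z [-0.988  0.152 -0.003]
tcp a 0.0568
```

Emit:
servo_tool(
  motion=[
    {"offset": [0.0027,0.0054,0],"roll": 0,"claw": 0.2},
    {"offset": [0.003,0.005,0],"roll": 0,"claw": 0.2},
    {"offset": [0.0035,0.0048,0],"roll": 0,"claw": 0.2},
    {"offset": [0.0039,0.0045,0],"roll": 0,"claw": 0.2},
    {"offset": [0.0043,0.0041,0],"roll": 0,"claw": 0.2},
    {"offset": [0.0046,0.0037,0],"roll": 0,"claw": 0.2},
    {"offset": [0.005,0.0033,0],"roll": 0,"claw": 0.2},
    {"offset": [0.005,0.0029,0],"roll": 0,"claw": 0.2},
  ],
)

```text
clock: 6.18
tool_pos: [0.5145, -0.0634, 0.0226]
orientation: [171.1, 89.9, -17.6]
force: [-0.7, -6.0, 11.8]
opening: 0.0556
```

```bash
python3 -c "
from prof import *
prof('s4.png',[.527,.027],[-.152,-.988],.13)"
```

```text
0 6 0.1091 | 20 22 0.0976 | 30 68 0.0957 | 40 65 0.0927 | 50 76 0.0894 | 60 109 0.084 | 70 55 0.0818 | 
t 6.22 tcp [ 0.5144 -0.0637  0.0221] jaw 171.27 J [ 14.7  19.2 -33.2   0.1 -37.6 -23.5] F [-0.6 -6.1 10.4] open 0.0558
offset now [-0.0779 -0.0608  0.0237] axes y [-0.152 -0.988  0.   ] z [-0.988  0.152 -0.002]
tcp a 0.0915
```

View pics/c_s4.png

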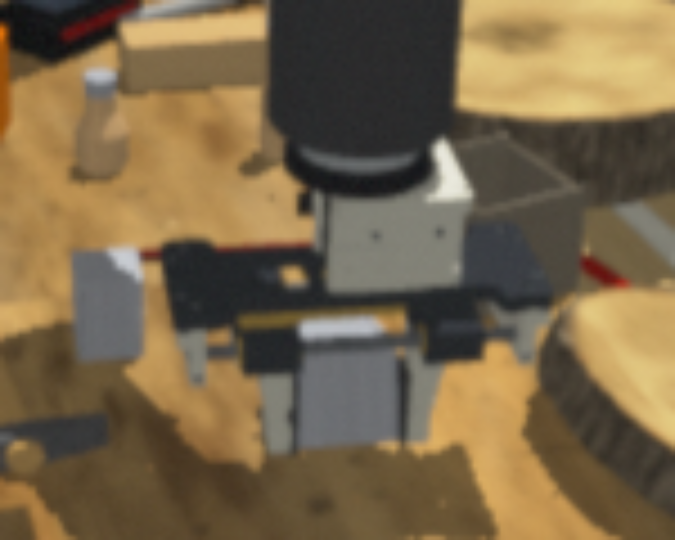

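Emit:
servo_tool(
  motion=[
    {"offset": [0.005,0.0016,0],"roll": 0,"claw": 0.2},
    {"offset": [0.005,0.0012,0],"roll": 0,"claw": 0.2},
    {"offset": [0.005,0.0007,0],"roll": 0,"claw": 0.2},
    {"offset": [0,0,0],"roll": 0,"claw": 0.2},
  ],
)

```text
clock: 6.72
tool_pos: [0.5136, -0.0672, 0.0072]
orientation: [150.5, 89.9, -38.2]
force: [0.2, -5.3, 6.3]
opening: 0.0556
```

```bash
python3 -c "
from prof import *
prof('s5.png',[.527,.027],[-.152,-.988],.13)"
```

```text
10 49 0.1002 | 20 63 0.0991 | 30 54 0.098 | 40 63 0.0967 | 50 58 0.0955 | 60 92 0.0732 | 80 23 0.1263 | 90 37 0.1252 | 
t 6.78 tcp [ 0.5136 -0.0671  0.0072] jaw 171.25 J [ 14.3  20.5 -33.9   0.1 -35.5 -23.2] F [ 0.7 -5.4  6.9] open 0.0559
offset now [-0.0928 -0.0642  0.0236] axes y [-0.152 -0.988  0.   ] z [-0.988  0.152 -0.001]
tcp a 0.095
```

View pics/c_s5.png

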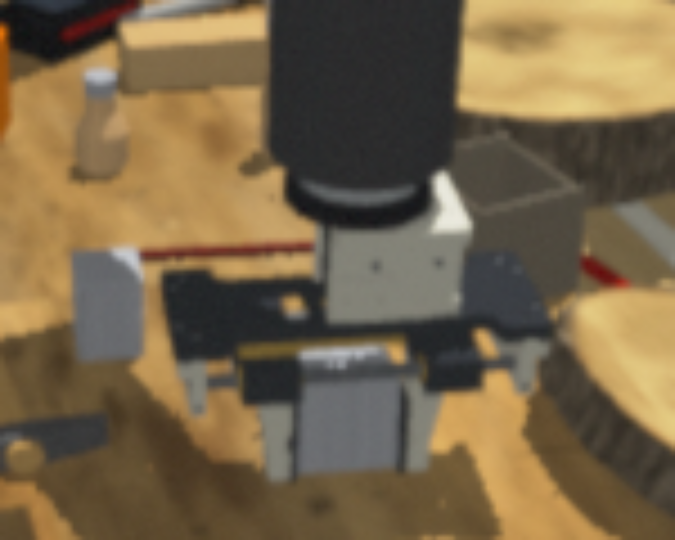

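Emit:
servo_tool(
  motion=[
    {"offset": [0.003,0,0],"roll": 0,"claw": 0.2},
    {"offset": [0.001,0,0],"roll": 0,"claw": 0.2},
    {"offset": [0,0,0],"roll": 0,"claw": 0.4},
    {"offset": [0,0,0],"roll": 0,"claw": 1},
    {"offset": [-0.02,0,0],"roll": 0,"claw": 1},
    {"offset": [-0.06,0,0],"roll": 0,"claw": 1},
    {"offset": [-0.06,0,0],"roll": 0,"claw": 1},
  ],
)

```text
clock: 7.65
tool_pos: [0.5125, -0.0661, 0.1435]
orientation: [19.3, 89.9, -169.4]
force: [2.2, 0.8, -0.2]
opening: 0.0875
```

```bash
python3 -c "
from prof import *
prof('s6.png',[.527,.027],[-.152,-.988],.13)
W=cloud(load('s6.png'))
m=(W[...,2]>.045)&(W[...,2]<.065)&(abs(W[...,0]-.515)<.06)&(W[...,1]<.04)&(W[...,1]>-.12)
P=W[m];r=cv2.minAreaRect(P[:,:2].astype(np.float32));print(r,np.median(P[:,2]))
A=np.c_[P[:,:2],np.ones(len(P))];k=P[:,2]>.05
print(np.linalg.lstsq(A[k],P[k,2],rcond=None)[0])
"
```

```text
0 35 0.1 | 10 55 0.0994 | 20 53 0.0991 | 30 54 0.0996 | 40 59 0.0993 | 50 310 0.0706 | 60 6 0.0866 | 
t 7.7 tcp [ 0.5169 -0.066   0.1522] jaw 171.38 J [ 14.4   9.4 -25.1   0.2 -54.9 -23.2] F [3.8 0.3 8.7] open 0.0873
offset now [ 0.052  -0.0627  0.0271] axes y [-0.15  -0.989 -0.001] z [-0.989  0.15  -0.01 ]
tcp a 0.0934
((0.5182567238807678, -0.03512748330831528), (0.08172985166311264, 0.056472212076187134), 81.3050765991211) 0.057462865816392206
[0.01213866 0.02896765 0.05209924]
```

View pics/c_s6.png

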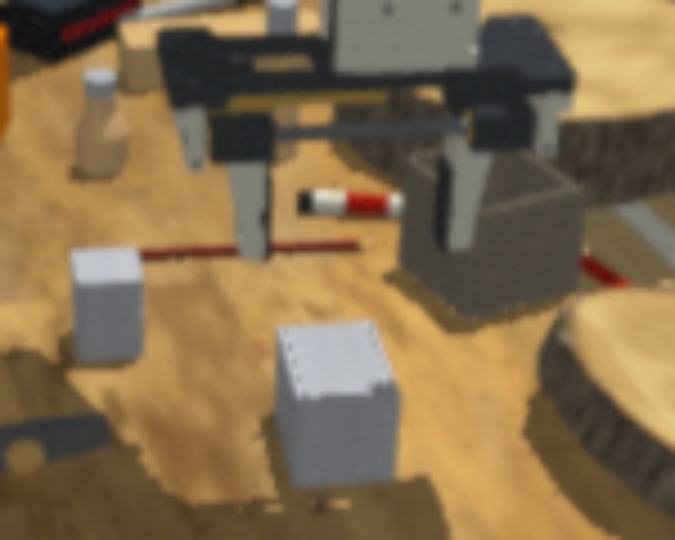

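Run:
```python
from h import *
go([.5145,-.0587,.044],-8.7)
```

```text
t 7.7 tcp [ 0.5169 -0.066   0.1522] jaw 171.38 J [ 14.4   9.4 -25.1   0.2 -54.9 -23.2] F [3.8 0.3 8.7] open 0.0873
roll 0.07614150893851956
offset after roll [ 0.1082 -0.0067  0.0045]
offset now [ 0.1082 -0.0067  0.0045] axes y [-0.15  -0.989 -0.001] z [-0.989  0.15  -0.01 ]
```

Emit:
servo_tool(
  motion=[
    {"offset": [0.04,-0.0067,0],"roll": 0,"claw": 1},
    {"offset": [0.03,0,0],"roll": 0,"claw": 1},
    {"offset": [0.015,0,0],"roll": 0,"claw": 1},
    {"offset": [0,0,0],"roll": 0,"claw": 1},
  ],
)

```text
clock: 8.2
tool_pos: [0.5135, -0.0596, 0.0566]
orientation: [24.0, 89.9, -164.7]
force: [-0.4, 0.7, -0.3]
opening: 0.0877
```

Run:
```python
from h import *
go([.5145,-.0587,.044],-8.7)
```

```text
t 8.2 tcp [ 0.5135 -0.0596  0.0566] jaw 171.26 J [ 15.2  16.2 -31.3   0.  -42.6 -23.9] F [-0.4  0.7 -0.3] open 0.0877
roll -0.03880532536163628
offset after roll [ 0.0126 -0.0011 -0.0009]
offset now [ 0.0126 -0.0011 -0.0009] axes y [-0.152 -0.988  0.001] z [-0.988  0.152  0.002]
```

Emit:
servo_tool(
  motion=[
    {"offset": [0.0126,-0.001,0],"roll": 0,"claw": 1},
    {"offset": [0,0,0],"roll": 0,"claw": 0.4},
    {"offset": [0,0,0],"roll": 0,"claw": 0.2},
    {"offset": [0,0,0],"roll": 0,"claw": 0.2},
    {"offset": [0,0,0],"roll": 0,"claw": 0.2},
    {"offset": [0.0025,0.0025,0],"roll": 0,"claw": 0.2},
    {"offset": [0.001,0.0035,0],"roll": 0,"claw": 0.2},
    {"offset": [0,0.0035,0],"roll": 0,"claw": 0.2},
    {"offset": [0,0.0035,0],"roll": 0,"claw": 0.2},
  ],
)

```text
clock: 9.32
tool_pos: [0.5133, -0.0704, 0.0438]
orientation: [-150.7, 89.8, 20.6]
force: [-6.7, 8.2, 20.9]
opening: 0.0558
```

```bash
python3 -c "
from prof import *
prof('s7.png',[.527,.027],[-.152,-.988],.13)"
```

```text
0 31 0.1008 | 10 46 0.1015 | 20 46 0.1048 | 30 52 0.106 | 40 48 0.1079 | 50 119 0.1045 | 60 215 0.0712 | 
t 9.38 tcp [ 0.5132 -0.0708  0.0437] jaw 171.3 J [ 13.9  17.2 -32.1  -0.  -40.5 -22.5] F [-8.4  7.1 24. ] open 0.0554
offset now [-0.0562 -0.068   0.0236] axes y [-0.151 -0.989 -0.001] z [-0.989  0.151 -0.003]
tcp a 0.0987
```

Emit:
servo_tool(
  motion=[
    {"offset": [0.0001,0.0044,0],"roll": 0,"claw": 0.2},
    {"offset": [0.0004,0.0043,0],"roll": 0,"claw": 0.2},
    {"offset": [0.0009,0.0043,0],"roll": 0,"claw": 0.2},
    {"offset": [0.0012,0.0042,0],"roll": 0,"claw": 0.2},
    {"offset": [0.0015,0.004,0],"roll": 0,"claw": 0.2},
  ],
)

```text
clock: 10.0
tool_pos: [0.5098, -0.092, 0.0384]
orientation: [-155.9, 89.9, 15.4]
force: [-2.4, 4.2, 9.5]
opening: 0.0561
```

```bash
python3 -c "
from prof import *
prof('s8.png',[.527,.027],[-.152,-.988],.16)"
```

```text
0 26 0.1037 | 10 26 0.1091 | 20 27 0.1148 | 30 30 0.1218 | 40 53 0.1277 | 50 117 0.1198 | 60 115 0.1058 | 70 68 0.0934 | 80 62 0.0764 | 
t 10.05 tcp [ 0.5097 -0.0923  0.0382] jaw 171.27 J [ 11.5  17.7 -32.4  -0.  -39.8 -20.2] F [-2.3  1.8  9.7] open 0.0558
offset now [-0.0617 -0.0898  0.0235] axes y [-0.152 -0.988 -0.001] z [-0.988  0.152 -0.002]
tcp a 0.1205
```

View pics/c_s8.png

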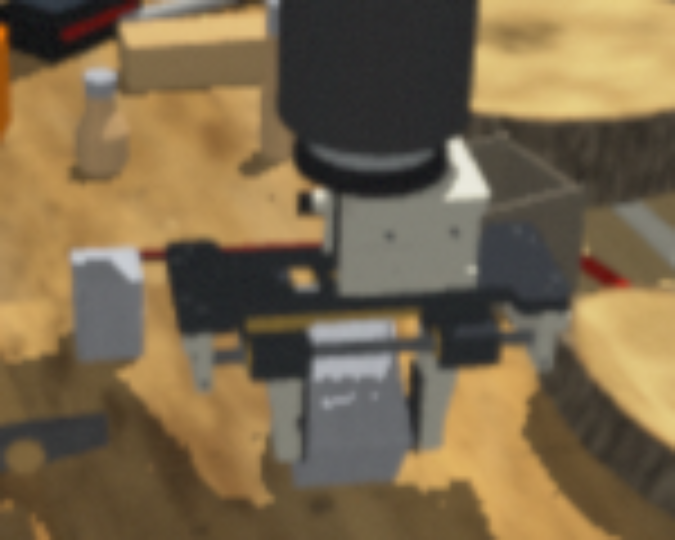

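Run:
```python
from h import *
G=np.zeros((500,800))  # x .25-.75 rows up, y .1..-.7 
img=np.zeros((500,800,3),np.uint8)
for f in('side0.png','top0.png'):
    W=cloud(load(f)).reshape(-1,3);W=W[np.isfinite(W[:,0])]
    r=((.75-W[:,0])*1000).astype(int);c=((.1-W[:,1])*1000).astype(int)
    k=(r>1)&(r<498)&(c>1)&(c<798)&(W[:,2]<.3)
    for a,b,z in zip(r[k],c[k],W[k,2]): G[a-1:a+2,b-1:b+2]=np.maximum(G[a-1:a+2,b-1:b+2],z)
img=cv2.applyColorMap(np.clip(G*1000*3,0,255).astype(np.uint8),cv2.COLORMAP_JET)
def put(x,y):return int((.1-y)*1000),int((.75-x)*1000)
S=np.array([.4995,-.301])
for ang in(56.3,146.3,-123.7,-33.7):
    u=np.array([np.cos(np.radians(ang)),np.sin(np.radians(ang))]);w=np.array([-u[1],u[0]])
    for d0,d1,h in((.095,.151,.028),):
        pts=[S+u*d0+w*h,S+u*d1+w*h,S+u*d1-w*h,S+u*d0-w*h]
        cv2.polylines(img,[np.array([put(*p) for p in pts])],True,(255,255,255),1)
    q=S+u*.123
    cv2.line(img,put(*(q+w*.065)),put(*(q-w*.065)),(255,255,255),1)
for x in(.3,.4,.5,.6,.7):cv2.putText(img,str(x),(0,put(x,0)[1]),0,.4,(255,255,255))
for y in(0,-.1,-.2,-.3,-.4,-.5):cv2.putText(img,str(y),(put(0,y)[0],495),0,.4,(255,255,255))
cv2.imwrite('pics/map.png',img)
print('block',G[put(0,0)[1]-420:,][0:1,0:1], 'block z',np.median(G[370:400,240:260]))
```

```text
block [[0.]] block z 0.03325609296784704
```

View pics/map.png

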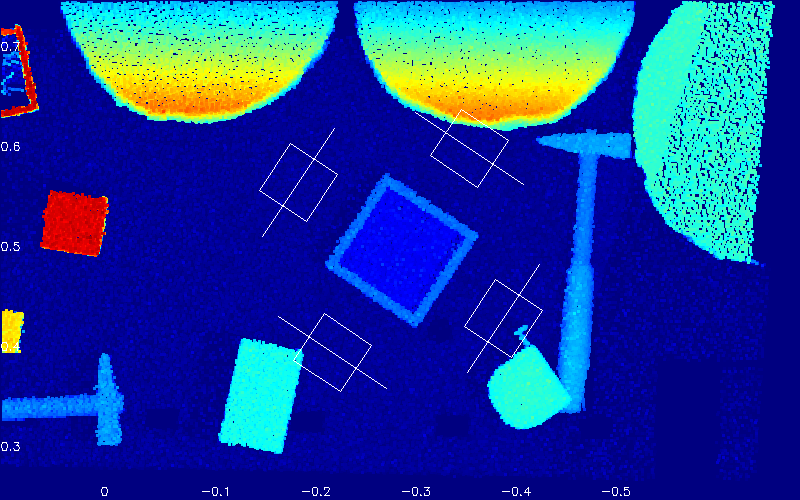

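Pot is tilted about 31° and held, but going further would bring its mouth corner into the palm. I'll lean it on the stand's rim (outer left-far side is free), regrip nearer the mouth, and finish the tip there.

Emit:
servo_tool(
  motion=[
    {"offset": [-0.01,0,0],"roll": 0,"claw": -0.2},
    {"offset": [-0.03,0,0],"roll": 0,"claw": -0.2},
    {"offset": [-0.05,0,0],"roll": 0,"claw": -0.2},
    {"offset": [-0.02,0,0],"roll": -5,"claw": -0.2},
    {"offset": [0,0,0],"roll": -10.3,"claw": -0.2},
    {"offset": [0,0,0],"roll": -10.3,"claw": -0.2},
    {"offset": [0,0,0],"roll": -10.3,"claw": -0.2},
    {"offset": [0,0,0],"roll": -10.3,"claw": -0.2},
    {"offset": [0,0,0],"roll": -10.3,"claw": -0.2},
    {"offset": [0,0,0],"roll": -10.3,"claw": -0.2},
    {"offset": [0,0,0],"roll": -10.3,"claw": -0.2},
  ],
)

```text
clock: 11.42
tool_pos: [0.5087, -0.0924, 0.1475]
orientation: [-71.8, 90.0, 176.9]
force: [-0.6, -1.3, -1.2]
opening: 0.0556
```

```bash
python3 -c "
from h import *
s=snap('side','s9.png')
cv2.imwrite('pics/c9.png',cv2.resize(s['frame'][110:270,200:400],None,fx=3.7,fy=3.7))
go([.555,-.200,.1],146.3)"
```

```text
t 11.47 tcp [ 0.5087 -0.0924  0.1475] jaw -110.81 J [ 11.5   9.6 -25.4  -0.  -55.   57.7] F [-0.2  0.4 -1.5] open 0.0558
roll -77.10696093330984
offset after roll [ 0.0475 -0.0638  0.0982]
offset now [0.0475 0.0815 0.0842] axes y [ 0.935 -0.355 -0.   ] z [-0.355 -0.935  0.   ]
```

View pics/c9.png

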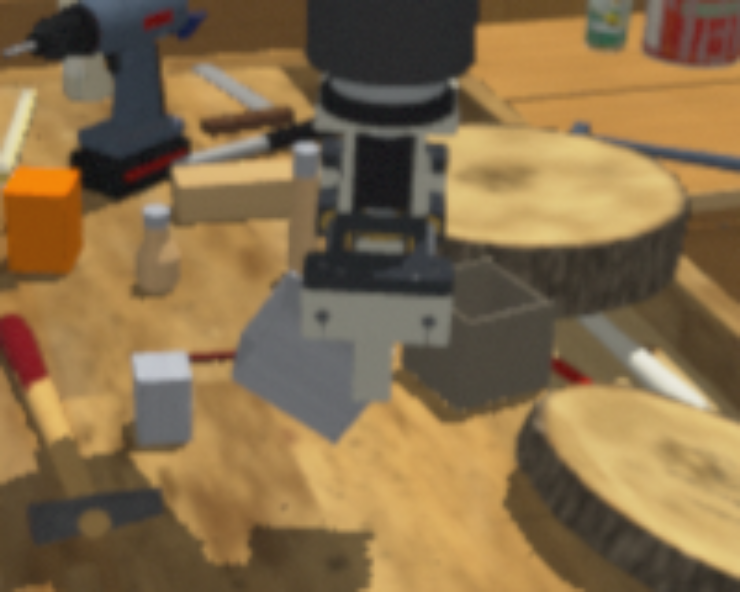

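Emit:
servo_tool(
  motion=[
    {"offset": [0,0,0],"roll": -10.3,"claw": -0.2},
    {"offset": [0,0,0],"roll": -10.3,"claw": -0.2},
    {"offset": [0,0,0],"roll": -10.3,"claw": -0.2},
    {"offset": [0,0,0],"roll": -10.3,"claw": -0.2},
    {"offset": [0,0,0],"roll": -10.3,"claw": -0.2},
    {"offset": [0,0,0],"roll": -10.3,"claw": -0.2},
    {"offset": [0,0,0],"roll": -10.3,"claw": -0.2},
    {"offset": [0,0,0],"roll": -5,"claw": -0.2},
    {"offset": [0,-0.0213,0.0327],"roll": 0,"claw": -0.2},
    {"offset": [0,-0.0213,0.0327],"roll": 0,"claw": -0.2},
    {"offset": [0,-0.0213,0.0327],"roll": 0,"claw": -0.2},
    {"offset": [0,0,0],"roll": 0,"claw": -0.2},
  ],
)

```text
clock: 12.98
tool_pos: [0.5539, -0.2026, 0.1469]
orientation: [-127.6, 90.0, -162.5]
force: [-1.1, 0.1, -1.2]
opening: 0.0558
```

```bash
python3 -c "
from h import *
s=snap('side','s10.png')
cv2.imwrite('pics/c10.png',cv2.resize(s['frame'][160:360,240:440],None,fx=3,fy=3))
go([.555,-.200,.04],146.3)
W=cloud(s).reshape(-1,3);u=np.array([.555,.832]);w=np.array([-.832,.555]);S=np.array([.4995,-.301])
a=(W[:,:2]-S)@u;b=(W[:,:2]-S)@w
m=(b>-.04)&(b<.05)&(a>0)&(a<.2)&(W[:,2]>.08)&(W[:,2]<.25)
for a0 in np.arange(0,.2,.01):
  k=m&(a>a0)&(a<a0+.01)
  if k.sum()>5: print(a0.round(3),k.sum(),'minz',W[k,2].min().round(4),'maxz',W[k,2].max().round(4),'b',b[k].min().round(3),b[k].max().round(3))
"
```

```text
t 13.03 tcp [ 0.5533 -0.2015  0.1468] jaw -34.81 J [ -1.   16.2 -16.7  -0.  -57.2 146.2] F [-0.1 -0.3 -1.2] open 0.056
roll -1.1145703073443656
offset after roll [0.1068 0.0023 0.0007]
offset now [0.1068 0.0023 0.0006] axes y [ 0.571  0.821 -0.   ] z [ 0.821 -0.571 -0.001]
0.02 42 minz 0.1504 maxz 0.1558 b -0.017 0.038
0.03 73 minz 0.1496 maxz 0.1722 b -0.017 0.039
0.04 70 minz 0.1376 maxz 0.1883 b -0.018 0.039
0.05 124 minz 0.1352 maxz 0.1985 b -0.018 0.039
0.06 52 minz 0.1288 maxz 0.2313 b -0.035 0.036
0.07 243 minz 0.1226 maxz 0.2396 b -0.04 0.05
0.08 313 minz 0.1139 maxz 0.25 b -0.039 0.049
0.09 358 minz 0.1137 maxz 0.245 b -0.04 0.05
0.1 459 minz 0.1265 maxz 0.2386 b -0.04 0.05
0.11 159 minz 0.1407 maxz 0.2484 b -0.034 0.044
0.12 64 minz 0.171 maxz 0.2499 b -0.04 0.041
0.13 14 minz 0.2397 maxz 0.2492 b -0.038 -0.014
```

View pics/c10.png

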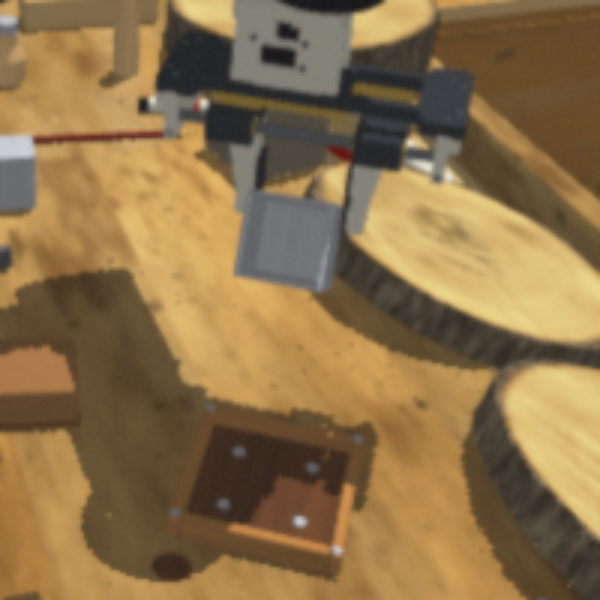

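Emit:
servo_tool(
  motion=[
    {"offset": [0.03,0.0023,0],"roll": -1.1,"claw": -0.2},
    {"offset": [0.04,0,0],"roll": 0,"claw": -0.2},
    {"offset": [0.02,0,0],"roll": 0,"claw": -0.2},
    {"offset": [0.01,0,0],"roll": 0,"claw": -0.2},
    {"offset": [0.006,0,0],"roll": 0,"claw": -0.2},
    {"offset": [0.003,0,0],"roll": 0,"claw": -0.2},
    {"offset": [0,0,0],"roll": 0,"claw": -0.2},
  ],
)

```text
clock: 13.9
tool_pos: [0.5554, -0.1986, 0.039]
orientation: [30.8, 89.9, -2.6]
force: [-0.5, 1.1, -1.7]
opening: 0.0558
```

```bash
cat > p2.py <<'E'
from h import *
def p2(f,t=None):
    s=snap('side',f)
    cv2.imwrite('pics/c_'+f,cv2.resize(s['frame'][160:360,240:440],None,fx=3,fy=3))
    W=cloud(s).reshape(-1,3);u=np.array([.555,.832]);w=np.array([-.832,.555]);S=np.array([.4995,-.301])
    a=(W[:,:2]-S)@u;b=(W[:,:2]-S)@w
    m=(b>-.012)&(b<.032)&(a>0.02)&(a<.2)&(W[:,2]>.022)&(W[:,2]<.12)
    go([.555,-.2,.04],146.3)
    p=pose()[0];print('tcp a,b',((p[:2]-S)@u).round(4),((p[:2]-S)@w).round(4))
    for a0 in np.arange(0,.2,.01):
      k=m&(a>a0)&(a<a0+.01)
      if k.sum()>5: print(a0.round(3),k.sum(),'z',W[k,2].min().round(4),W[k,2].max().round(4),end=' | ')
E
python3 -c "
from p2 import *
p2('s11.png')"
```

```text
t 13.95 tcp [ 0.5553 -0.1987  0.0389] jaw -33.45 J [ -0.7  23.2 -23.1   0.  -43.7 147.3] F [-0.3  1.1 -0.1] open 0.0559
roll 0.24760076543259402
offset after roll [-0.0011 -0.0013  0.0005]
offset now [-0.0011 -0.0013  0.0005] axes y [0.551 0.834 0.001] z [ 0.834 -0.551  0.001]
tcp a,b 0.1161 0.0104
0.03 53 z 0.0419 0.0471 | 0.04 20 z 0.0365 0.0427 | 0.05 19 z 0.0298 0.0878 | 0.06 65 z 0.0236 0.091 | 0.07 13 z 0.0221 0.0853 | 0.08 26 z 0.0725 0.1199 | 0.09 10 z 0.0663 0.0724 | 0.1 101 z 0.0221 0.065 | 0.11 137 z 0.0273 0.0588 |
```

View pics/c_s11.png

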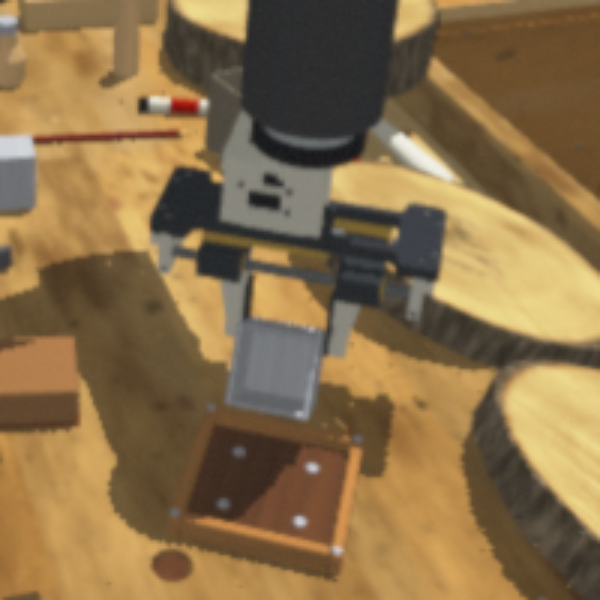

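Emit:
servo_tool(
  motion=[
    {"offset": [0,-0.005,0],"roll": 0,"claw": -0.2},
    {"offset": [0.0025,0,0],"roll": 0,"claw": -0.2},
    {"offset": [0.001,0,0],"roll": 0,"claw": -0.2},
    {"offset": [0,0,0],"roll": 0,"claw": 0.3},
    {"offset": [0,0,0],"roll": 0,"claw": 0.5},
    {"offset": [0,0,0],"roll": 0,"claw": 1},
    {"offset": [-0.03,0,0],"roll": 0,"claw": 1},
    {"offset": [-0.05,0,0],"roll": 0,"claw": 1},
    {"offset": [0,0,0],"roll": 0,"claw": 1},
  ],
)

```text
clock: 15.08
tool_pos: [0.5548, -0.2034, 0.1187]
orientation: [24.1, 89.6, -9.3]
force: [0.7, -0.4, -0.5]
opening: 0.0874
```

```bash
python3 -c "
from p2 import *
p2('s12.png')"
```

```text
t 15.12 tcp [ 0.5533 -0.2031  0.1165] jaw -33.45 J [ -1.2  17.8 -18.9   0.  -53.1 147.7] F [-0.8  0.4 -0.2] open 0.0873
roll 0.2476451761223757
offset after roll [ 0.0765  0.0034 -0.0006]
offset now [ 0.0765  0.0034 -0.0006] axes y [0.551 0.834 0.002] z [ 0.834 -0.551  0.003]
tcp a,b 0.1113 0.0095
0.02 58 z 0.0358 0.0409 | 0.03 30 z 0.0327 0.0379 | 0.04 68 z 0.0273 0.0873 | 0.05 54 z 0.0224 0.0864 | 0.06 25 z 0.0758 0.0811 | 0.07 22 z 0.0707 0.0759 | 0.08 18 z 0.0656 0.0702 | 0.09 80 z 0.0221 0.0649 | 0.1 114 z 0.0253 0.0599 | 0.11 15 z 0.0502 0.054 |
```

View pics/c_s12.png

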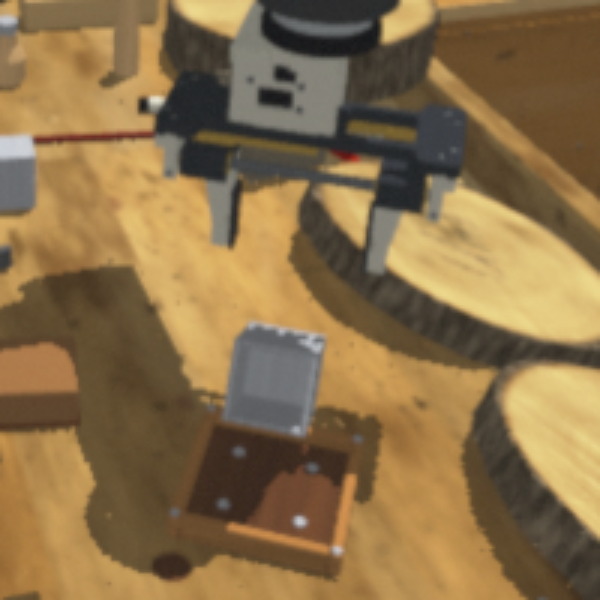

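Emit:
servo_tool(
  motion=[
    {"offset": [0,-0.0295,0],"roll": 0,"claw": 1},
    {"offset": [0.03,0,0],"roll": 0,"claw": 1},
    {"offset": [0.02,0,0],"roll": 0,"claw": 1},
    {"offset": [0,0,0],"roll": 0,"claw": 1},
  ],
)

```text
clock: 15.62
tool_pos: [0.5339, -0.2274, 0.0622]
orientation: [-154.0, 89.7, 172.5]
force: [0.2, 1.0, -0.1]
opening: 0.0875
```

```bash
python3 -c "
from h import *
go([.5368,-.2279,.055],146.3)"
```

```text
t 15.62 tcp [ 0.5339 -0.2274  0.0622] jaw -33.48 J [ -3.8  20.9 -22.8  -0.  -46.6 150.3] F [ 0.2  1.  -0.1] open 0.0875
roll 0.2213925768290892
offset after roll [0.0072 0.0012 0.0027]
offset now [0.0072 0.0012 0.0027] axes y [ 0.552  0.834 -0.002] z [ 0.834 -0.552 -0.005]
```

Emit:
servo_tool(
  motion=[
    {"offset": [0.0072,0.001,0.0027],"roll": 0,"claw": 1},
    {"offset": [0,0,0],"roll": 0,"claw": 0.4},
    {"offset": [0,0,0],"roll": 0,"claw": 0.2},
    {"offset": [0,0,0],"roll": 0,"claw": 0.2},
    {"offset": [0,0,0],"roll": 0,"claw": 0.2},
    {"offset": [0.0025,0.003,0],"roll": 0,"claw": 0.2},
    {"offset": [0,0.004,0],"roll": 0,"claw": 0.2},
    {"offset": [0,0.005,0],"roll": 0,"claw": 0.2},
    {"offset": [0,0.005,0],"roll": 0,"claw": 0.2},
  ],
)

```text
clock: 16.75
tool_pos: [0.5475, -0.2146, 0.0567]
orientation: [-84.2, 89.9, -117.6]
force: [-4.5, -1.3, 11.3]
opening: 0.0559
```

```bash
python3 -c "
from p2 import *
p2('s13.png')"
```

```text
t 16.8 tcp [ 0.5477 -0.2141  0.0566] jaw -33.42 J [-2.300e+00  2.180e+01 -2.240e+01  1.000e-01 -4.590e+01  1.488e+02] F [-6.2  0.1 14. ] open 0.0558
roll 0.2799438263286902
offset after roll [ 0.0165  0.0158 -0.0018]
offset now [ 0.0165  0.0158 -0.0017] axes y [ 0.551  0.835 -0.001] z [ 0.835 -0.551  0.   ]
tcp a,b 0.099 0.0081
0.03 45 z 0.0491 0.0553 | 0.06 39 z 0.0881 0.095 | 0.07 18 z 0.0794 0.0922 | 0.08 6 z 0.0726 0.0777 | 0.09 10 z 0.0621 0.0704 | 0.1 101 z 0.022 0.0614 | 0.11 151 z 0.0241 0.0528 | 0.12 27 z 0.0381 0.0447 |
```

View pics/c_s13.png

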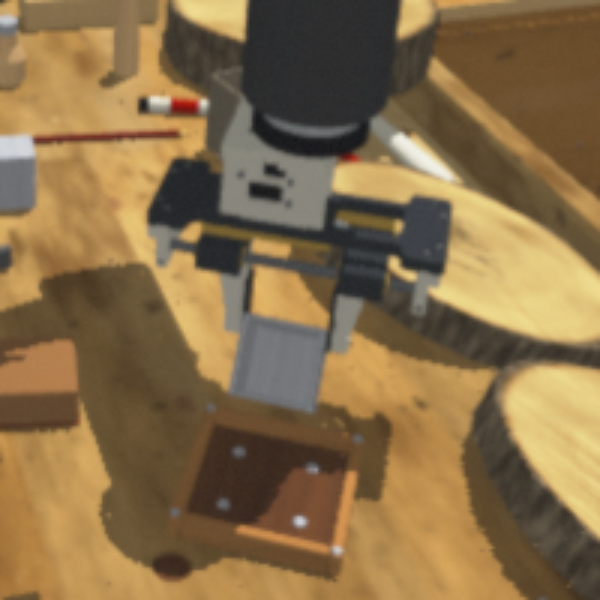

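Emit:
servo_tool(
  motion=[
    {"offset": [0.0007,0.0054,0],"roll": 0,"claw": 0.2},
    {"offset": [0.0012,0.0052,0],"roll": 0,"claw": 0.2},
    {"offset": [0.0016,0.0052,0],"roll": 0,"claw": 0.2},
    {"offset": [0.0021,0.005,0],"roll": 0,"claw": 0.2},
    {"offset": [0.0025,0.0048,0],"roll": 0,"claw": 0.2},
    {"offset": [0.0029,0.0046,0],"roll": 0,"claw": 0.2},
  ],
)

```text
clock: 17.55
tool_pos: [0.5648, -0.1886, 0.0452]
orientation: [-14.9, 90.0, -48.3]
force: [-2.6, 1.7, 10.4]
opening: 0.0558
```

```bash
python3 -c "
from p2 import *
p2('s14.png')"
```

```text
t 17.6 tcp [ 0.5651 -0.1882  0.0449] jaw -33.41 J [  0.4  23.2 -22.    0.  -44.8 146.2] F [-3.1  3.4 10.6] open 0.0558
roll 0.2857566373586451
offset after roll [ 0.0049 -0.0154 -0.0019]
offset now [ 0.0049 -0.0154 -0.0019] axes y [ 0.551  0.835 -0.   ] z [ 0.835 -0.551  0.   ]
tcp a,b 0.1302 0.008
0.06 129 z 0.0529 0.0741 | 0.07 142 z 0.0254 0.0573 | 0.08 36 z 0.0222 0.0326 | 0.11 156 z 0.0664 0.0929 | 0.12 134 z 0.0248 0.0719 | 0.13 134 z 0.022 0.0476 |
```

View pics/c_s14.png

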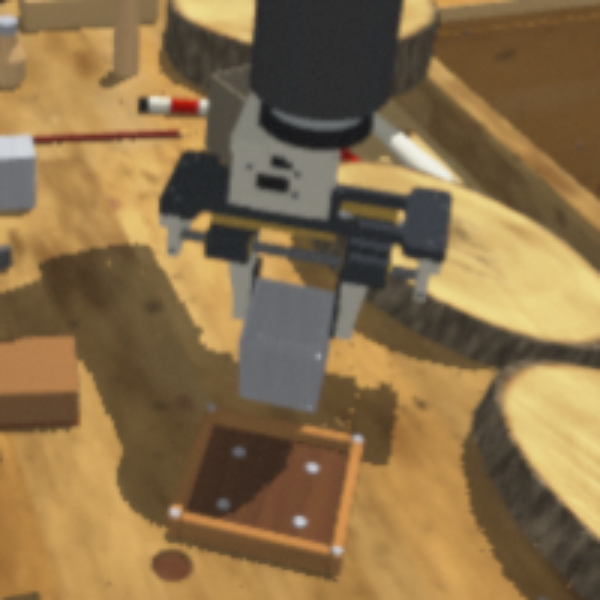

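Emit:
servo_tool(
  motion=[
    {"offset": [0.0036,0.0048,0],"roll": 0,"claw": 0.2},
    {"offset": [0.0041,0.0045,0],"roll": 0,"claw": 0.2},
    {"offset": [0.0045,0.004,0],"roll": 0,"claw": 0.2},
    {"offset": [0.0048,0.0036,0],"roll": 0,"claw": 0.2},
    {"offset": [0.004,0.003,0],"roll": 0,"claw": 0.2},
    {"offset": [0,0,0],"roll": 0,"claw": 0.2},
  ],
)

```text
clock: 18.35
tool_pos: [0.5774, -0.1722, 0.0262]
orientation: [14.4, 89.8, -19.0]
force: [-4.7, 2.1, 22.9]
opening: 0.0557
```

```bash
python3 -c "
from p2 import *
p2('s15.png')"
```

```text
t 18.4 tcp [ 0.5774 -0.1722  0.0262] jaw -33.35 J [ 2.000e+00  2.500e+01 -2.220e+01  1.000e-01 -4.260e+01  1.446e+02] F [-5.2  3.2 23.5] open 0.0556
roll 0.3467087270431648
offset after roll [-0.0139 -0.0356 -0.0031]
offset now [-0.0139 -0.0355 -0.0034] axes y [0.55  0.835 0.001] z [ 0.835 -0.55   0.003]
tcp a,b 0.1504 0.0067
0.08 178 z 0.0223 0.0794 | 0.09 277 z 0.0221 0.0795 | 0.11 54 z 0.0626 0.1135 | 0.12 43 z 0.052 0.1195 | 0.13 22 z 0.0464 0.0776 | 0.14 273 z 0.0392 0.0792 |
```

View pics/c_s15.png

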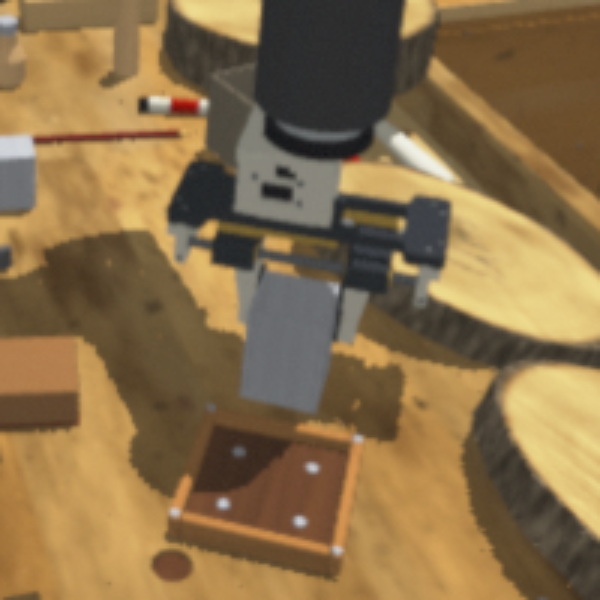

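Emit:
servo_tool(
  motion=[
    {"offset": [-0.002,0,0],"roll": 0,"claw": 0.3},
    {"offset": [0,0,0],"roll": 0,"claw": 0.6},
    {"offset": [0,0,0],"roll": 0,"claw": 1},
    {"offset": [-0.03,0,0],"roll": 0,"claw": 1},
    {"offset": [-0.06,0,0],"roll": 0,"claw": 1},
    {"offset": [-0.04,0,0],"roll": 0,"claw": 1},
    {"offset": [0,0,0],"roll": 0,"claw": 1},
  ],
)

```text
clock: 19.27
tool_pos: [0.5777, -0.1724, 0.1586]
orientation: [29.5, 89.6, -4.0]
force: [-0.3, 1.2, -0.6]
opening: 0.0873
```

```bash
python3 -c "
from p2 import *
p2('s16.png')
W=cloud(load('s16.png'))
for T in (W,):
  m=(T[...,2]>.068)&(T[...,2]<.085)&(abs(T[...,0]-.565)<.06)&(abs(T[...,1]+.2)<.06)
  P=T[m];r=cv2.minAreaRect(P[:,:2].astype(np.float32));print(r)
  A=np.c_[P[:,:2],np.ones(len(P))];k=P[:,2]>.074;print(np.linalg.lstsq(A[k],P[k,2],rcond=None)[0])
"
```

```text
t 19.32 tcp [ 0.5763 -0.1721  0.1562] jaw -33.46 J [  2.   16.7 -14.6  -0.  -58.6 144.6] F [-0.1  0.  -0.3] open 0.0874
roll 0.24316253756410333
offset after roll [ 0.1161 -0.0352 -0.0025]
offset now [ 0.1161 -0.0352 -0.0026] axes y [0.551 0.834 0.002] z [ 0.834 -0.551  0.002]
tcp a,b 0.1498 0.0076
0.08 207 z 0.0223 0.08 | 0.09 252 z 0.022 0.0787 | 0.12 8 z 0.0524 0.077 | 0.13 15 z 0.0466 0.0796 | 0.14 285 z 0.0397 0.0796 | ((0.5578958988189697, -0.1994910091161728), (0.06070486456155777, 0.05628732591867447), 54.49168014526367)
[-0.00696319  0.00097318  0.08084381]
```

View pics/c_s16.png

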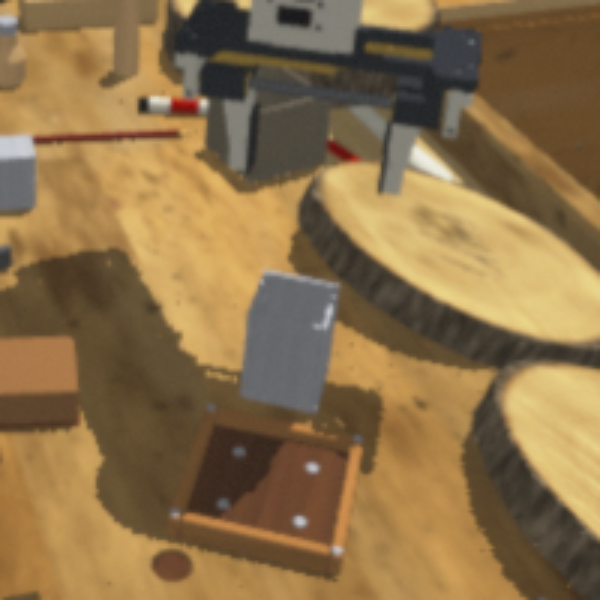

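Emit:
servo_tool(
  motion=[
    {"offset": [0,-0.033,0],"roll": 0,"claw": 1},
    {"offset": [0.05,0,0],"roll": 0,"claw": 1},
    {"offset": [0.04,0,0],"roll": 0,"claw": 1},
    {"offset": [0.02,0,0],"roll": 0,"claw": 1},
    {"offset": [0,0,0],"roll": 0,"claw": 0.4},
    {"offset": [0,0,0],"roll": 0,"claw": 0},
    {"offset": [0,0,0],"roll": 0,"claw": 0},
    {"offset": [0,0,0],"roll": 0,"claw": 0},
    {"offset": [-0.015,0,0],"roll": 0,"claw": 0},
    {"offset": [-0.03,0,0],"roll": 0,"claw": 0},
    {"offset": [-0.01,0,0],"roll": 0,"claw": 0},
    {"offset": [0,0,0],"roll": 0,"claw": 0},
  ],
)

```text
clock: 20.82
tool_pos: [0.558, -0.1996, 0.1011]
orientation: [36.5, 89.9, 3.1]
force: [-0.9, -0.1, -1.6]
opening: 0.0561
```

```bash
python3 -c "
from p2 import *
p2('s17.png')
go([.4995,-.301,.1],146.3)
"
```

```text
t 20.88 tcp [ 0.5573 -0.1995  0.1001] jaw -33.46 J [ -0.8  19.2 -19.4  -0.  -51.4 147.4] F [-0.9  0.1 -1.7] open 0.0562
roll 0.23694918450223668
offset after roll [ 0.0601 -0.0017 -0.0017]
offset now [ 0.0601 -0.0017 -0.0017] axes y [0.551 0.834 0.001] z [ 0.834 -0.551  0.   ]
tcp a,b 0.1165 0.0082
0.08 229 z 0.0577 0.1199 | 0.09 302 z 0.0558 0.1199 | 0.13 13 z 0.1028 0.1192 | 0.14 152 z 0.0985 0.12 | t 20.88 tcp [ 0.5573 -0.1995  0.1001] jaw -33.46 J [ -0.8  19.2 -19.4  -0.  -51.4 147.4] F [-0.9  0.1 -1.7] open 0.0562
roll 0.23694918450223668
offset after roll [ 0.     -0.1165  0.0082]
offset now [ 0.     -0.1165  0.0077] axes y [0.551 0.834 0.001] z [ 0.834 -0.551  0.   ]
```

View pics/c_s17.png

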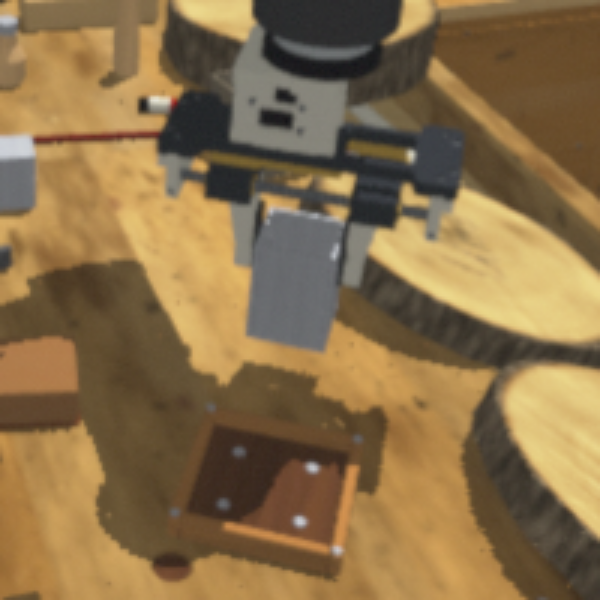

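Emit:
servo_tool(
  motion=[
    {"offset": [0,-0.03,0.004],"roll": 0,"claw": 0},
    {"offset": [0,-0.043,0.004],"roll": 0,"claw": 0},
    {"offset": [0,-0.033,0],"roll": 0,"claw": 0},
    {"offset": [0,-0.0105,0],"roll": 0,"claw": 0},
    {"offset": [0.012,0,0],"roll": 0,"claw": 0},
    {"offset": [0.012,0,0],"roll": 0,"claw": 0},
    {"offset": [0.004,0,0],"roll": 0,"claw": 0},
    {"offset": [0,0,0],"roll": 0,"claw": 0},
  ],
)

```text
clock: 21.88
tool_pos: [0.5, -0.3007, 0.0714]
orientation: [-157.2, 89.9, 169.4]
force: [0.2, 0.2, -1.6]
opening: 0.0561
```

```bash
python3 -c "
from p2 import *
s=snap('side','s18.png')
cv2.imwrite('pics/c_s18.png',cv2.resize(s['frame'][200:370,260:430],None,fx=3.5,fy=3.5))
go([.4995,-.301,.066],146.3)
"
```

```text
t 21.93 tcp [ 0.5003 -0.3009  0.0719] jaw -33.4 J [-11.8  20.4 -22.1   0.  -47.6 158.4] F [ 0.4 -0.5 -1.7] open 0.056
roll 0.30286900900000546
offset after roll [ 0.0059 -0.0005 -0.0006]
offset now [ 0.0059 -0.0005 -0.0006] axes y [ 0.55   0.835 -0.   ] z [ 0.835 -0.55  -0.   ]
```

View pics/c_s18.png

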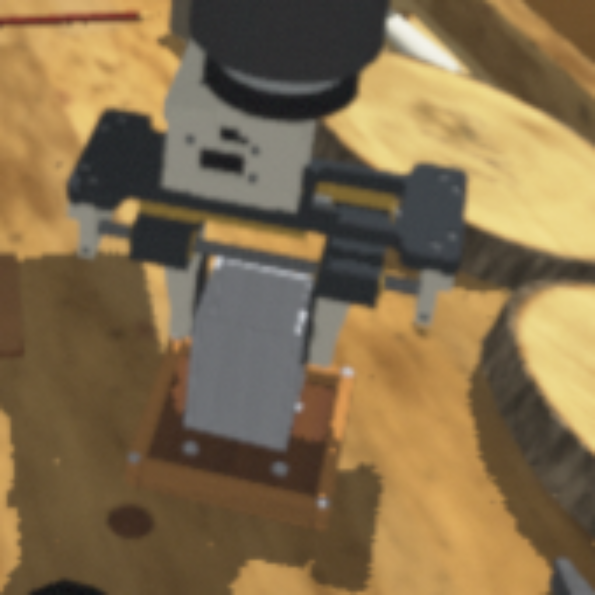

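Emit:
servo_tool(
  motion=[
    {"offset": [0.003,0,0],"roll": 0,"claw": 0},
    {"offset": [0.002,0,0],"roll": 0,"claw": 0},
    {"offset": [0.001,0,0],"roll": 0,"claw": 0},
    {"offset": [0,0,0],"roll": 0,"claw": 0},
  ],
)

```text
clock: 22.42
tool_pos: [0.4999, -0.3013, 0.0661]
orientation: [-143.3, 90.0, -176.7]
force: [-1.1, 1.2, -1.6]
opening: 0.056
```

Emit:
servo_tool(
  motion=[
    {"offset": [0.001,0,0],"roll": 0,"claw": 0},
    {"offset": [0.001,0,0],"roll": 0,"claw": 0},
    {"offset": [0.001,0,0],"roll": 0,"claw": 0},
  ],
)

```text
clock: 22.8
tool_pos: [0.5, -0.3013, 0.063]
orientation: [29.2, 90.0, -4.3]
force: [-0.7, -0.7, -2.6]
opening: 0.0561
```

Emit:
servo_tool(
  motion=[
    {"offset": [0.001,0,0],"roll": 0,"claw": 0},
    {"offset": [0.001,0,0],"roll": 0,"claw": 0},
    {"offset": [0,0,0],"roll": 0,"claw": 0},
  ],
)

```text
clock: 23.18
tool_pos: [0.4999, -0.3013, 0.0609]
orientation: [-155.9, 90.0, 170.6]
force: [0.9, 0.2, -1.1]
opening: 0.056
```

```bash
python3 -c "
from p2 import *
s=snap('side','s19.png')
go([.4995,-.301,.066],146.3)
W=cloud(s).reshape(-1,3)
k=(np.hypot(W[:,0]-.4995,W[:,1]+.301)<.04)&(W[:,2]<.1);print(np.percentile(W[k,2],[50,90,97,99]))
"
```

```text
t 23.23 tcp [ 0.4999 -0.3013  0.061 ] jaw -33.45 J [-11.9  21.1 -22.7   0.  -46.2 158.4] F [-0.2 -0.5 -1.5] open 0.0558
roll 0.2524394231037377
offset after roll [-0.005   0.     -0.0005]
offset now [-0.005   0.     -0.0005] axes y [ 0.551  0.834 -0.   ] z [ 0.834 -0.551 -0.   ]
[0.06162183 0.09076766 0.09287043 0.09674309]
```

Emit:
servo_tool(
  motion=[
    {"offset": [0.003,0,0],"roll": 0,"claw": 0},
    {"offset": [0.002,0,0],"roll": 0,"claw": 0},
    {"offset": [0.001,0,0],"roll": 0,"claw": 0},
    {"offset": [0.001,0,0],"roll": 0,"claw": 0},
    {"offset": [0,0,0],"roll": 0,"claw": 0},
  ],
)

```text
clock: 23.85
tool_pos: [0.5, -0.3013, 0.0541]
orientation: [10.5, 90.0, -23.0]
force: [-0.8, -0.6, -1.3]
opening: 0.0563
```

Emit:
servo_tool(
  motion=[
    {"offset": [0.001,0,0],"roll": 0,"claw": 0},
    {"offset": [0.001,0,0],"roll": 0,"claw": 0},
    {"offset": [0.001,0,0],"roll": 0,"claw": 0},
    {"offset": [0,0,0],"roll": 0,"claw": 0},
  ],
)

```text
clock: 24.35
tool_pos: [0.5, -0.3014, 0.0539]
orientation: [-11.9, 89.9, -45.3]
force: [-7.6, 7.1, 25.2]
opening: 0.0561
```

Emit:
servo_tool(
  motion=[
    {"offset": [-0.0025,0,0],"roll": 0,"claw": 0},
    {"offset": [0,0,0],"roll": 0,"claw": 0.4},
    {"offset": [0,0,0],"roll": 0,"claw": 1},
    {"offset": [0,0,0],"roll": 0,"claw": 1},
    {"offset": [-0.03,0,0],"roll": 0,"claw": 1},
    {"offset": [-0.06,0,0],"roll": 0,"claw": 1},
    {"offset": [-0.06,0,0],"roll": 0,"claw": 1},
    {"offset": [-0.03,0,0],"roll": 0,"claw": 1},
  ],
)

```text
clock: 25.35
tool_pos: [0.501, -0.3018, 0.2373]
orientation: [12.8, 89.7, -20.6]
force: [0.5, -0.2, -1.2]
opening: 0.0876
```

```bash
python3 -c "
from h import *
s=snap('side','s20.png')
cv2.imwrite('pics/c_s20.png',cv2.resize(s['frame'][200:370,260:430],None,fx=3.5,fy=3.5))
t=snap('top','t20.png')
cv2.imwrite('pics/c_t20.png',t['frame'])
W=cloud(s)
m=(W[...,2]>.08)&(W[...,2]<.09)&(np.hypot(W[...,0]-.5,W[...,1]+.3)<.06)
P=W[m];print(cv2.minAreaRect(P[:,:2].astype(np.float32)),np.median(P[:,2]))
A=np.c_[P[:,:2],np.ones(len(P))];k=P[:,2]>.083;print(np.linalg.lstsq(A[k],P[k,2],rcond=None)[0])
go([.597,.3205,.2])
"
```

```text
((0.5003253221511841, -0.30090853571891785), (0.05868341773748398, 0.056522954255342484), 54.62553024291992) 0.08460393370825392
[ 0.00180027 -0.00246756  0.08349084]
t 25.45 tcp [ 0.5018 -0.3021  0.2379] jaw -33.42 J [-1.190e+01  1.150e+01 -1.030e+01  1.000e-01 -6.770e+01  1.584e+02] F [ 0.1  0.1 -0.2] open 0.0879
offset now [ 0.037   0.572  -0.2638] axes y [0.551 0.835 0.002] z [ 0.835 -0.551  0.007]
```

View pics/c_s20.png

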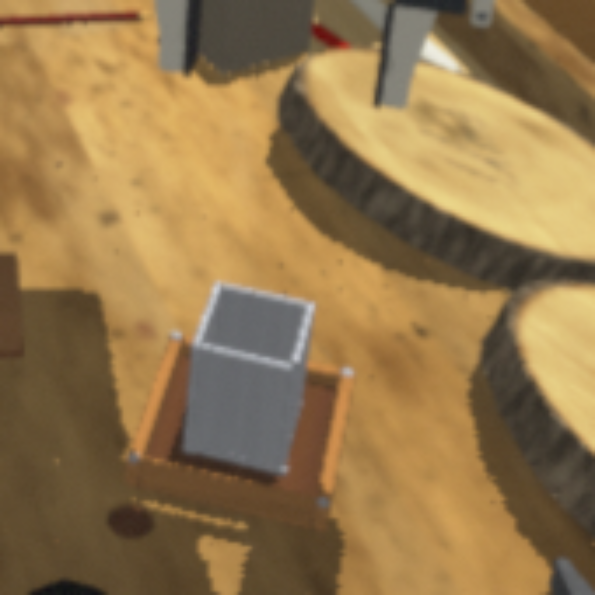

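View pics/c_t20.png

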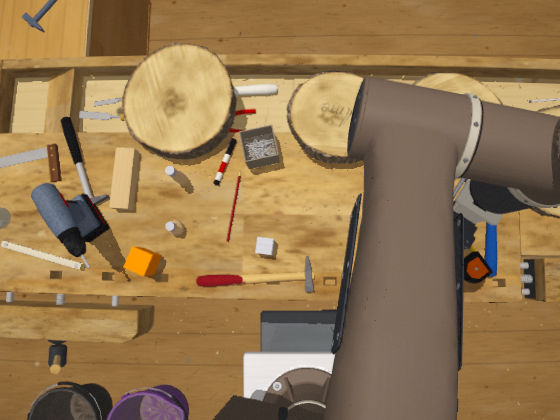

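Pot is centred and flat in the stand: mouth at z≈0.0846, centre (0.500, -0.301). Next is the long handle at top(171,172), still standing; the short one is at (175,228).

Emit:
servo_tool(
  motion=[
    {"offset": [0,0.0477,-0.022],"roll": 0,"claw": 1},
    {"offset": [0,0.0477,-0.022],"roll": 0,"claw": 1},
    {"offset": [0,0.0477,-0.022],"roll": 0,"claw": 1},
    {"offset": [0,0.0477,-0.022],"roll": 0,"claw": 1},
    {"offset": [0,0.0477,-0.022],"roll": 0,"claw": 1},
    {"offset": [0,0.0477,-0.022],"roll": 0,"claw": 1},
    {"offset": [0,0.0477,-0.022],"roll": 0,"claw": 1},
    {"offset": [0,0.0477,-0.022],"roll": 0,"claw": 1},
    {"offset": [0,0.0477,-0.022],"roll": 0,"claw": 1},
    {"offset": [0,0.0477,-0.022],"roll": 0,"claw": 1},
    {"offset": [0,0.0477,-0.022],"roll": 0,"claw": 1},
    {"offset": [0,0.0477,-0.022],"roll": 0,"claw": 1},
  ],
)

```text
clock: 26.95
tool_pos: [0.595, 0.3234, 0.2324]
orientation: [-107.4, 89.9, -140.9]
force: [1.7, -0.7, 0.8]
opening: 0.0874
```

Emit:
servo_tool(
  motion=[
    {"offset": [0,0,0],"roll": 9.4,"claw": 1},
    {"offset": [0,0,0],"roll": 9.4,"claw": 1},
    {"offset": [0,0,0],"roll": 9.4,"claw": 1},
    {"offset": [0,0,0],"roll": 9.4,"claw": 1},
    {"offset": [0,0,0],"roll": 9.4,"claw": 1},
    {"offset": [0,0,0],"roll": 9.4,"claw": 1},
    {"offset": [0,0,0],"roll": 0,"claw": 1},
  ],
)

```text
clock: 27.82
tool_pos: [0.5949, 0.3216, 0.2324]
orientation: [-52.9, 89.9, -142.7]
force: [0.6, 0.5, 0.7]
opening: 0.0875
```

```bash
python3 -c "
from h import *
s=snap('side','s21.png')
cv2.imwrite('pics/c_s21.png',cv2.resize(s['frame'][80:240,180:380],None,fx=3.5,fy=3.5))
go([.598,.3205,.09],-90)
W=cloud(s).reshape(-1,3)
k=(np.hypot(W[:,0]-.597,W[:,1]-.32)<.025)&(W[:,2]<.125)&(W[:,2]>.02)
P=W[k]
for a,b in((.02,.04),(.04,.07),(.07,.1),(.1,.115),(.115,.123)):
  q=P[(P[:,2]>a)&(P[:,2]<b)];print(a,len(q),q.min(0).round(4),q.max(0).round(4))
"
```

```text
t 27.88 tcp [0.595  0.3217 0.2326] jaw -89.65 J [ 44.9  20.5   1.5  -0.  -71.   45.5] F [-0.2  0.1  0.4] open 0.0873
roll 0.353709938092706
offset after roll [0.1426 0.0032 0.0011]
offset now [0.1426 0.0032 0.0011] axes y [ 1.     0.006 -0.001] z [ 0.006 -1.     0.001]
0.02 50 [0.5843 0.3062 0.0201] [0.6131 0.3258 0.0394]
0.04 74 [0.585  0.3062 0.0403] [0.6113 0.329  0.0695]
0.07 62 [0.5871 0.3081 0.0703] [0.6064 0.3248 0.0994]
0.1 32 [0.588  0.3092 0.1006] [0.6095 0.328  0.1143]
0.115 25 [0.5881 0.309  0.1154] [0.6098 0.3301 0.1207]
```

View pics/c_s21.png

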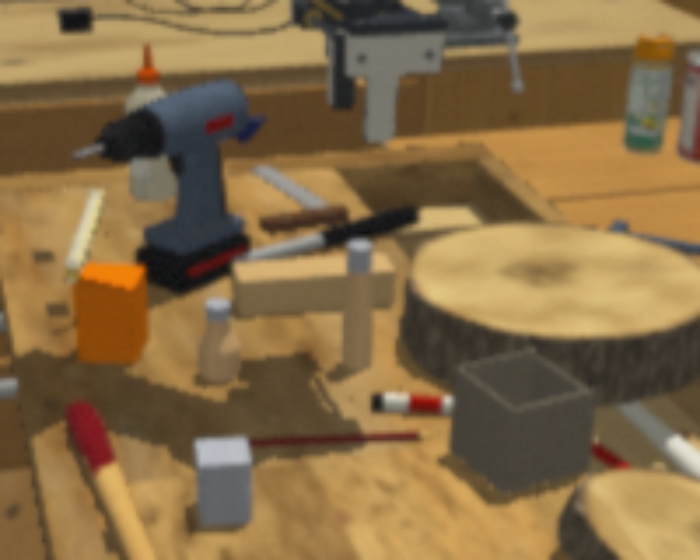

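Emit:
servo_tool(
  motion=[
    {"offset": [0.04,0.003,0.001],"roll": 0,"claw": 1},
    {"offset": [0.05,0,0],"roll": 0,"claw": 1},
    {"offset": [0.035,0,0],"roll": 0,"claw": 1},
    {"offset": [0.0195,0,0],"roll": 0,"claw": 1},
    {"offset": [0.003,0,0],"roll": 0,"claw": 1},
    {"offset": [0,0,0],"roll": 0,"claw": 0.5},
    {"offset": [0,0,0],"roll": 0,"claw": 0},
    {"offset": [0,0,0],"roll": 0,"claw": -0.35},
    {"offset": [0,0,0],"roll": 0,"claw": -0.8},
    {"offset": [0,0,0],"roll": 0,"claw": -0.8},
    {"offset": [0,0,0],"roll": 0,"claw": -0.8},
  ],
)

```text
clock: 29.25
tool_pos: [0.5982, 0.3208, 0.0861]
orientation: [136.2, 90.0, 46.3]
force: [0.9, 0.3, -0.7]
opening: 0.0331
```

```bash
python3 -c "
from h import *
s=snap('side','s22.png')
cv2.imwrite('pics/c_s22.png',cv2.resize(s['frame'][80:240,180:380],None,fx=3.5,fy=3.5))
go([.5,-.301,.25],-33.5)
"
```

```text
t 29.3 tcp [0.5982 0.3208 0.0861] jaw -89.84 J [ 44.6  27.1  -8.5   0.  -54.4  45.5] F [-0.1 -0.   0. ] open 0.0294
roll -56.343673718065645
offset after roll [-0.1639 -0.5727  0.2614]
offset now [-0.1639 -0.0999  0.6215] axes y [ 1.     0.003 -0.   ] z [ 0.003 -1.     0.   ]
```

View pics/c_s22.png

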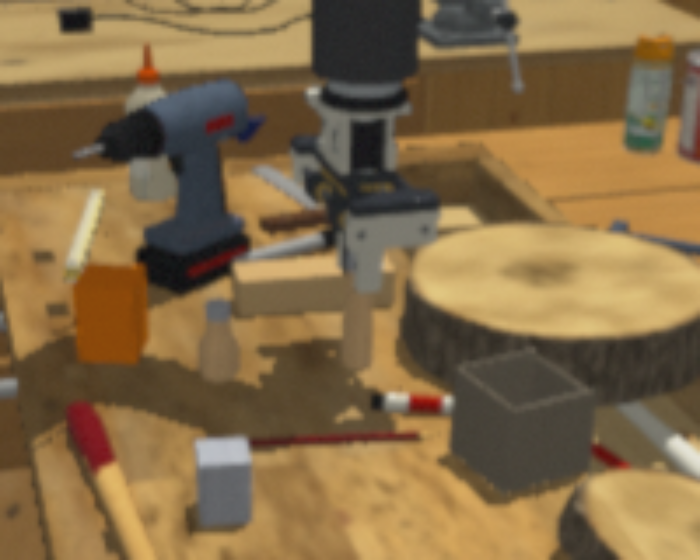

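Still closing; I'll finish the grip and lift.

Emit:
servo_tool(
  motion=[
    {"offset": [0,0,0],"roll": 0,"claw": -0.8},
    {"offset": [0,0,0],"roll": 0,"claw": -0.8},
    {"offset": [0,0,0],"roll": 0,"claw": -0.8},
    {"offset": [-0.01,0,0],"roll": 0,"claw": -0.8},
    {"offset": [-0.03,0,0],"roll": 0,"claw": -0.8},
    {"offset": [-0.05,0,0],"roll": 0,"claw": -0.8},
    {"offset": [-0.05,0,0],"roll": 0,"claw": -0.8},
    {"offset": [-0.02,0,0],"roll": 0,"claw": -0.8},
    {"offset": [0,0,0],"roll": 0,"claw": -0.8},
  ],
)

```text
clock: 30.42
tool_pos: [0.5989, 0.3213, 0.249]
orientation: [130.0, 89.7, 40.2]
force: [-0.2, -0.0, -1.7]
opening: 0.0218
```

```bash
python3 -c "
from h import *
s=snap('side','s23.png')
cv2.imwrite('pics/c_s23.png',cv2.resize(s['frame'][60:220,180:380],None,fx=3.5,fy=3.5))
go([.5,-.301,.246],-33.5)
"
```

```text
t 30.48 tcp [0.5982 0.3209 0.2469] jaw -89.85 J [ 44.6  20.2   2.9  -0.  -72.6  45.5] F [ 0.4 -0.7 -1. ] open 0.0218
roll -56.35039930252668
offset after roll [ 0.     -0.5728  0.2614]
offset now [ 0.     -0.0998  0.6217] axes y [1.    0.003 0.001] z [ 0.003 -1.    -0.001]
```

View pics/c_s23.png

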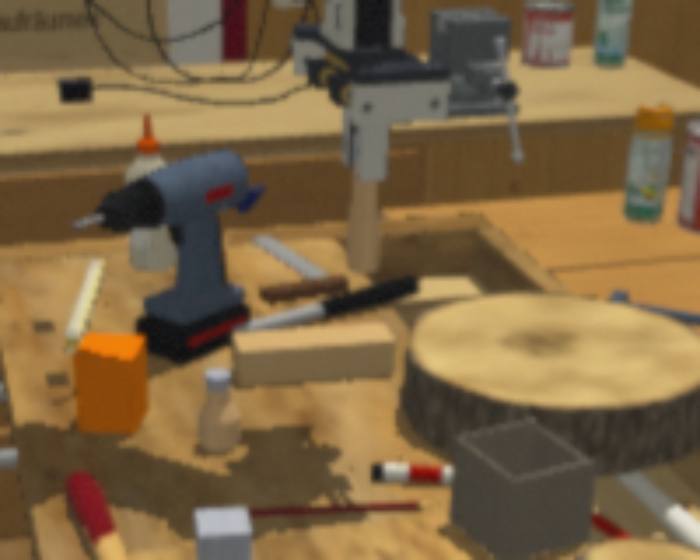

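Emit:
servo_tool(
  motion=[
    {"offset": [0,-0.004,0.025],"roll": 0,"claw": -0.8},
    {"offset": [0,-0.008,0.05],"roll": 0,"claw": -0.8},
    {"offset": [0,-0.0098,0.0607],"roll": 0,"claw": -0.8},
    {"offset": [0,-0.0098,0.061],"roll": 0,"claw": -0.8},
    {"offset": [0,-0.0098,0.061],"roll": 0,"claw": -0.8},
    {"offset": [0,-0.0098,0.061],"roll": 0,"claw": -0.8},
    {"offset": [0,-0.0098,0.061],"roll": 0,"claw": -0.8},
    {"offset": [0,-0.0098,0.061],"roll": 0,"claw": -0.8},
    {"offset": [0,-0.0098,0.061],"roll": 0,"claw": -0.8},
    {"offset": [0,-0.009,0.055],"roll": 0,"claw": -0.8},
    {"offset": [0,-0.007,0.045],"roll": 0,"claw": -0.8},
    {"offset": [0,-0.003,0.02],"roll": 0,"claw": -0.8},
  ],
)

```text
clock: 31.98
tool_pos: [0.4981, -0.3034, 0.2446]
orientation: [-104.5, 89.9, 165.5]
force: [0.9, 1.0, -1.5]
opening: 0.0219
```

Emit:
servo_tool(
  motion=[
    {"offset": [0,0,0],"roll": 0,"claw": -0.8},
    {"offset": [0,0,0],"roll": 0,"claw": -0.8},
  ],
)

```text
clock: 32.22
tool_pos: [0.4999, -0.3005, 0.2456]
orientation: [-121.1, 89.9, 149.1]
force: [0.3, 0.3, -0.3]
opening: 0.0221
```

```bash
python3 -c "
from h import *
s=snap('side','s24.png')
cv2.imwrite('pics/c_s24.png',cv2.resize(s['frame'][160:340,240:440],None,fx=3.3,fy=3.3))
go([.5003,-.301,.1145])
W=cloud(s).reshape(-1,3)
k=(np.hypot(W[:,0]-.5,W[:,1]+.301)<.03)&(W[:,2]>.13)&(W[:,2]<.235)
P=W[k]
for a in np.arange(.13,.235,.015):
  q=P[(P[:,2]>a)&(P[:,2]<a+.015)]
  if len(q): print(a.round(3),len(q),q[:,0].min().round(4),q[:,0].max().round(4),'ymin',q[:,1].min().round(4))
"
```

```text
t 32.27 tcp [ 0.5002 -0.3003  0.2458] jaw -89.8 J [-11.8  11.3  -9.5  -0.  -69.2 102. ] F [ 0.1  0.6 -0.7] open 0.0217
offset now [0.1313 0.0002 0.0008] axes y [ 1.     0.003 -0.   ] z [ 0.003 -1.    -0.   ]
0.16 88 0.4859 0.5126 ymin -0.316
0.175 109 0.4855 0.5131 ymin -0.3156
0.19 127 0.4864 0.5135 ymin -0.3154
0.205 122 0.4868 0.5109 ymin -0.3156
0.22 114 0.4876 0.5095 ymin -0.3143
```

View pics/c_s24.png

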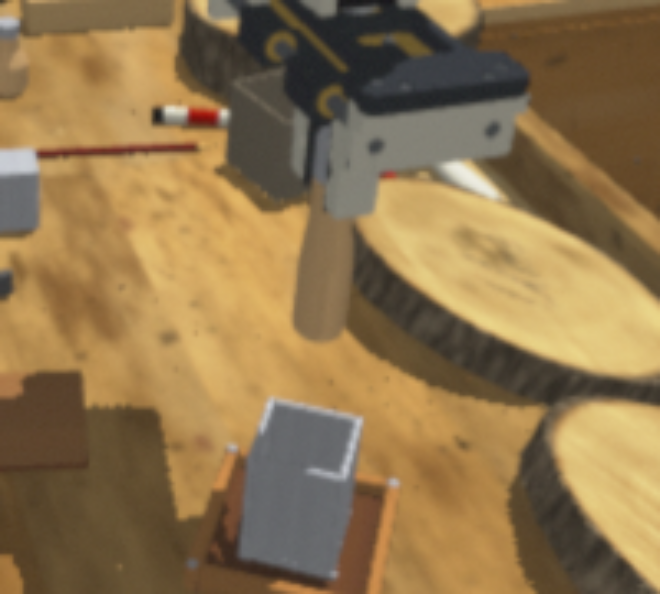

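Emit:
servo_tool(
  motion=[
    {"offset": [0.02,0,0],"roll": 0,"claw": -0.8},
    {"offset": [0.035,0,0],"roll": 0,"claw": -0.8},
    {"offset": [0.03,0,0],"roll": 0,"claw": -0.8},
    {"offset": [0.025,0,0],"roll": 0,"claw": -0.8},
    {"offset": [0.02,0,0],"roll": 0,"claw": -0.8},
    {"offset": [0.01,0,0],"roll": 0,"claw": -0.8},
    {"offset": [0,0,0],"roll": 0,"claw": -0.8},
  ],
)

```text
clock: 33.15
tool_pos: [0.5003, -0.3005, 0.1058]
orientation: [-100.5, 90.0, 169.7]
force: [1.1, -0.8, -0.7]
opening: 0.022
```

Emit:
servo_tool(
  motion=[
    {"offset": [0.002,0,0],"roll": 0,"claw": -0.8},
    {"offset": [0.001,0,0],"roll": 0,"claw": -0.8},
    {"offset": [0.001,0,0],"roll": 0,"claw": -0.8},
    {"offset": [0,0,0],"roll": 0,"claw": -0.8},
  ],
)

```text
clock: 33.65
tool_pos: [0.5002, -0.3012, 0.1022]
orientation: [71.5, 90.0, -18.3]
force: [0.0, -1.0, -1.0]
opening: 0.0221
```

Emit:
servo_tool(
  motion=[
    {"offset": [0.001,0,0],"roll": 0,"claw": -0.8},
    {"offset": [0.001,0,0],"roll": 0,"claw": -0.8},
    {"offset": [0.001,0,0],"roll": 0,"claw": -0.8},
    {"offset": [0.001,0,0],"roll": 0,"claw": -0.8},
    {"offset": [0,0,0],"roll": 0,"claw": -0.8},
  ],
)

```text
clock: 34.28
tool_pos: [0.5002, -0.3011, 0.098]
orientation: [-96.6, 90.0, 173.5]
force: [-0.5, -0.3, -1.0]
opening: 0.0217
```

Emit:
servo_tool(
  motion=[
    {"offset": [0.001,0,0],"roll": 0,"claw": -0.8},
    {"offset": [0.001,0,0],"roll": 0,"claw": -0.8},
    {"offset": [0,0,0],"roll": 0,"claw": -0.8},
  ],
)

```text
clock: 34.65
tool_pos: [0.5011, -0.3015, 0.0977]
orientation: [58.7, 89.9, -31.1]
force: [-1.6, 2.0, 10.3]
opening: 0.0216
```

```bash
python3 -c "
from h import *
s=snap('side','s25.png')
cv2.imwrite('pics/c_s25.png',cv2.resize(s['frame'][180:360,240:440],None,fx=3.3,fy=3.3))
go([.5003,-.301,.1145])
"
```

```text
t 34.7 tcp [ 0.501  -0.3015  0.0978] jaw -89.81 J [-1.19e+01  1.86e+01 -2.06e+01  1.00e-01 -5.07e+01  1.02e+02] F [-3.4  2.1 10.4] open 0.0215
offset now [-0.0167 -0.0007 -0.0005] axes y [1.    0.003 0.002] z [ 0.003 -1.     0.001]
```

View pics/c_s25.png

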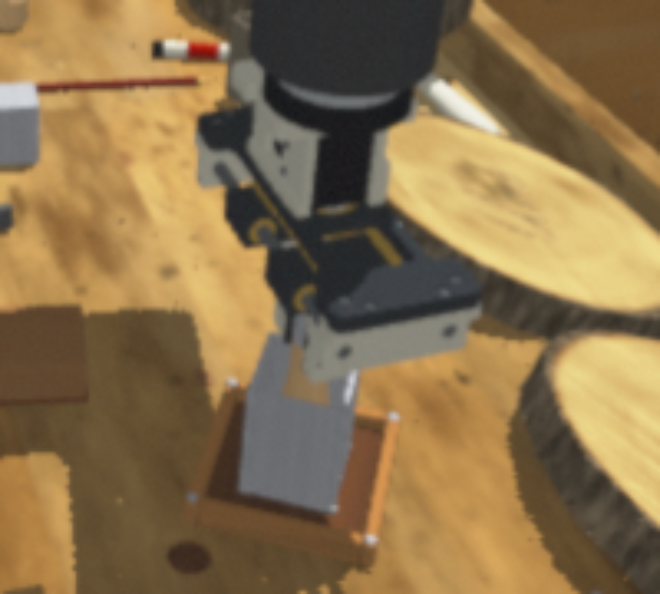

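Contact felt (10 N) at the expected height. I'll ease off, release slowly and retreat.

Emit:
servo_tool(
  motion=[
    {"offset": [-0.0015,0,0],"roll": 0,"claw": -0.8},
    {"offset": [0,0,0],"roll": 0,"claw": -0.4},
    {"offset": [0,0,0],"roll": 0,"claw": -0.2},
    {"offset": [0,0,0],"roll": 0,"claw": 0.1},
    {"offset": [0,0,0],"roll": 0,"claw": 0.5},
    {"offset": [0,0,0],"roll": 0,"claw": 0.5},
    {"offset": [-0.02,0,0],"roll": 0,"claw": 0.5},
    {"offset": [-0.04,0,0],"roll": 0,"claw": 0.5},
    {"offset": [-0.06,0,0],"roll": 0,"claw": 0.5},
    {"offset": [-0.03,0,0],"roll": 0,"claw": 0.5},
    {"offset": [0,0,0],"roll": 0,"claw": 0.5},
  ],
)

```text
clock: 36.08
tool_pos: [0.5016, -0.3016, 0.2507]
orientation: [72.1, 89.7, -17.7]
force: [-1.3, 0.8, -0.6]
opening: 0.0658
```

```bash
python3 -c "
from h import *
s=snap('side','s26.png')
cv2.imwrite('pics/c_s26.png',cv2.resize(s['frame'][120:360,180:440],None,fx=2.4,fy=2.4))
go([.5003,-.301,.1145])
W=cloud(s).reshape(-1,3)
def b(n,x,y,r,l,h):
  k=(np.hypot(W[:,0]-x,W[:,1]-y)<r)&(W[:,2]>l)&(W[:,2]<h);P=W[k];print(n,len(P),P.mean(0).round(4),P.max(0).round(4),P.min(0).round(4))
b('long top',.5,-.301,.04,.128,.145);b('long low',.5,-.301,.02,.095,.12);b('short',.469,.33,.03,.065,.08)
W=cloud(s);m=(W[...,2]>.079)&(W[...,2]<.088)&(np.hypot(W[...,0]-.5,W[...,1]+.3)<.06)&(np.hypot(W[...,0]-.5,W[...,1]+.3)>.02)
P=W[m];print(cv2.minAreaRect(P[:,:2].astype(np.float32)),np.median(P[:,2]))
"
```

```text
t 36.12 tcp [ 0.5006 -0.3012  0.2486] jaw -89.85 J [-11.9  11.2  -9.3  -0.  -69.4 102. ] F [ 0.4  0.7 -1.4] open 0.0658
offset now [ 0.1341 -0.0007 -0.0002] axes y [1.    0.003 0.002] z [ 0.003 -1.     0.   ]
long top 104 [ 0.4997 -0.3024  0.1327] [ 0.5118 -0.2898  0.1351] [ 0.4892 -0.3125  0.128 ]
long low 132 [ 0.4973 -0.3072  0.1077] [ 0.5114 -0.2944  0.12  ] [ 0.4895 -0.3127  0.0953]
short 33 [0.4688 0.3288 0.072 ] [0.4795 0.3448 0.0757] [0.4586 0.3213 0.066 ]
((0.5006278157234192, -0.3007007837295532), (0.059220705181360245, 0.0563102588057518), 54.79596710205078) 0.08427079405560395
```

View pics/c_s26.png

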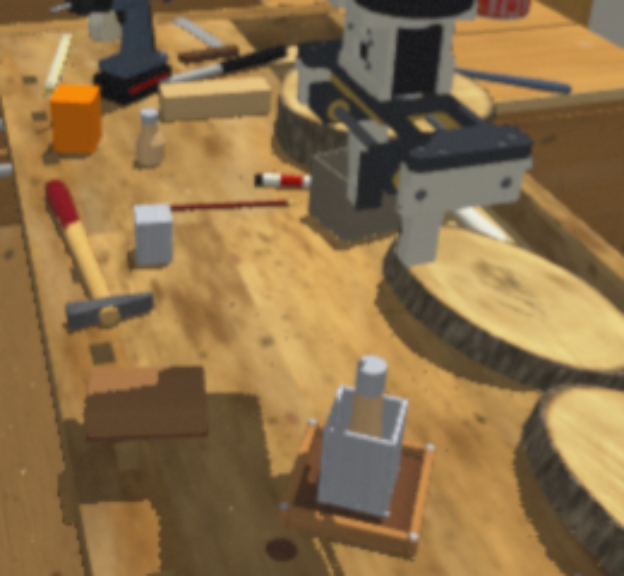

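The handle stands upright in the pot, ferrule up with its top at z≈0.134. The pot is flat in the stand, the short handle hasn't moved, and the gripper is clear, so I'm handing in.

```bash
python3 -c "
from plant import ctrl
print(ctrl.close_job())"
```

```text
the job is handed in; nothing more can be done
None
```

The job is finished and handed in at about 36 s of the 72 s allowed; the interface reports no verdict.

**What I did**
- **Tipping the pot:** the tool can't tilt, so I pivoted the pot in the grip about its bottom edge, laid it on its side and let go of it.
- **Standing it up:** going straight on would have run its mouth into the palm. I lifted it part-tipped, leaned it on the outside of the stand's rim and let go. I then regripped nearer the mouth and tipped it mouth-up on the bench beside the stand.
- **Placing:** I set the pot in the stand, then stood the long handle in it, butt down.

**Last checks from the side camera**
- **Pot:** flat, centre about (0.501, -0.301), around 1 mm from the stand's centre; mouth at z of about 0.084.
- **Long handle:** upright, ferrule up, about 2 mm off the pot's centre. Its top is at about 0.134, as expected with the butt on the pot's bottom.
- **Short handle:** within about 1 mm of where it started.
- **Gripper:** open and about 0.11 m above everything.

No final check failed. One height reading was wrong: while carrying the pot, my height filter cut off its top, so I misjudged how far it had to go down. I lowered it in small steps until I felt contact (25 N), eased off and released.

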